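Put the stapler away behind a childproofed cupboard door

TASK

Put the stapler away in the small childproofed cupboard: pull its door until the hidden safety catch stops it, reach down through the gap to press the catch's tongue while you draw the door past it, and open the door wide, at least two thirds of the way to square. Then set the stapler, base down, fully into its recess on the shelf of the door and leave the door standing open for the other things I have to put away. Do not knock over or shift the glue stick, the eraser or the two cubes at the left.

Things in the scene. Friction and masses are not known exactly. Their poses are not given: they have to be found in the camera images.
- cupboard: Fixed light-wood desktop cupboard, 170 deep x 280 wide x 220 mm high. Origin: centre of its underside; x points from the door side to the back, y to its left (hinge side). Open front plane at x = -85 mm, boards 12 mm; the top board ends at the front plane, so with the door ajar the gap between them is open from above.
- cupboard_door (a joint): Door angle in rad: 0 shut, grows as it opens, up to 1.75, about the upright hinge line at the left end of the front plane. The safety catch stops it at about 0.22 (gap at the catch then 51 mm); with the tongue held down it goes on and is free past 0.29. A stiff hinge (0.3 N m): the door stays where it is left.
- catch (a joint): Angle of the catch's sprung tongue in rad: 0 at rest (up), grows as it is pressed down, up to 0.5. Its hook clears the strike under the top board above 0.11 (rib 2 mm down, 4 to 5 N; 6 mm down gives 0.33 and 7 N). Hold it down from before the door passes 0.22 until it is past 0.29.
- door_hinge (a point): Point on the door's hinge line, level with the top of cupboard and door (220 mm up). Axes turn with the door: -y runs along the door to its free edge (279 mm), +x points out of its inner face, which lies 1 mm to the -x side of the hinge line; the door is 16 mm thick.
- door_handle (a point): Grip point on the upright round steel bar handle outside the door, 35 mm below the door's top. Bar 11 mm thick, 90 mm long, its top end 15 mm below the door's top, its axis 235 mm from the hinge line and 35 mm out from the face (52 mm from the hinge plane). Axes as door_hinge.
- catch_rib (a point): Top of the thumb rib on the catch's white tongue (18 mm wide): 27 mm below the cupboard's top, 235 mm along the door, 28 mm inside the hinge plane. The tongue grows from a base block on the door's inner face (30 mm wide, 20 to 40 mm below the top, 12 mm deep); at the stop 39 mm is clear between block and cupboard. A tip there holds the tongue down and pushes the block to open the door.
- stapler_recess (a point): Centre of the floor of the stapler's recess in the grey shelf on the door's inner face: 138 mm long (y, along the door) x 42 wide (x) x 10 deep, floor 70 mm and shelf top 60 mm below the door's top; 137 mm from the hinge line, 59.5 mm off the hinge plane. A small recess nearer the hinge is empty. Axes as door_hinge.
- stapler: Small grey-brown stapler, loose, about 0.16 kg, standing on its base on the desk at the right: 130 long (x) x 34 wide (y) x 48 mm high. Origin: centre of its underside. Base plate 8 mm thick; the top arm, 22 mm wide, 32 to 48 mm up, does not move and can be gripped across. It may lie in the recess either way round.
- glue_stick: Bystander: glue stick standing upright, 24 mm thick, 92 mm high, to the right of the cupboard. Origin: centre of its underside, z up.
- eraser: Bystander: small eraser in a blue sleeve, 52 x 21 x 12 mm, lying on the desk beyond the stapler. Origin: centre of its underside.
- block_6: Bystander: one of two wooden noughts-and-crosses cubes, 50 mm, on the desk at the left. Origin: centre of its underside.
- block_7: Bystander: one of two wooden noughts-and-crosses cubes, 50 mm, on the desk at the left. Origin: centre of its underside.
There are look-alikes about, which are no part of the job. Of the things that look like the stapler, the larger one is meant.

How it is judged:
By the outcome, as a careful person would: the job done as asked, in the order asked, and still so for the second after the job is handed in, with the robot touching nothing.
It also fails if it takes over 72 s, if anything falls off the work surface, if the arm or the gripper's body presses on something with over 40 N, if the wrist force passes 120 N, or if a joint passes its speed limit or range.

ROBOT

A 6-joint arm with a two-finger parallel gripper is mounted at the origin on a cart in front of the work surface, level with it; the furniture and walls round the work are solid. World frame = base frame: x ahead of the robot, y to its left, z up, the work surface at z = 0. Lengths are in m, angles in rad, forces in N, time in s.
With the tool pointing down it reaches from about 0.35 to 0.875 m from the base axis. Payload 15.5 kg.
Tool frame: the origin (TCP) lies at the centre of the arm's flange, where the gripper is bolted on; the fingertips stand 173 mm ahead of it and the grasp point (between the pads) lies 155 mm ahead of it; y points along the fingers, z is the direction in which the jaws open and shut, and the axes are right-handed (so a half turn about y gives the same grasp; the last joint's range is limited). The gripper opens to 85 mm and grips with 20 to 120 N. Pads are 22 mm wide; open, the fingers measure 114 mm over their backs; the gripper's body (76 mm by 85 mm) begins 54 mm behind the grasp point. The pads swing forward as they close: fully open they stand 13 mm farther back than shut.
Start: joints at [-1.204, 0.494, 1.345, -0, 1.302, -0.096], TCP at [0.279, -0.559, 0.405] pointing down, gripper open.
Joint ranges: [-2.91, 2.91], [-0.82, 2.16], [0.22, 2.67], [-1.22, 4.37], [0.12, 2.79], [-3.08, 3.08]. Speed limits (rad/s): [1.89, 1.89, 2.57, 3.01, 3.01, 3.01].

INTERFACE

Orientations are given as a 3x3 rotation matrix whose columns are the frame's x, y, z axes.
In Python, from workcell import state, eyes, r gives the robot as it stands. The module is installed in compiled form; this text tells all that it offers.
- The arm moves only by the tool arm_command, never from a script. Its argument "steps" is a list that holds one entry, the list of rows, each a list of 7 numbers: the finger opening in mm, from 0 to 85.4, then the shift along the world's x, y, z in mm, then the turn, a rotation vector about the world's x, y, z in rad. In form: [[[claw, dx, dy, dz, rx, ry, rz], ...]]. A call has 1 to 10 rows; each row shifts and turns the commanded pose from where the row before left it; what a row does not reach is not made up. A row lasts 1/12 s, in which the tool goes at most 41.7 mm and 7.16 degrees, less where a joint would pass 70% of its speed; a pose out of reach is approached as far as the arm can. A call is refused whole if a number of a shift passes 41.7 or a number of a turn 0.125, either way. A call with a gripper value outside its range is refused whole. The fingers move at their own pace and stop on an object; "force" is the grip in N (left out, the last holds). Time passes only in rows, so rows that do not move let the fingers close. It gives the time, the measured TCP pose, the force and the opening at its end, in the units of the state.
- state(): the state, without advancing time (a new reading comes with each control period).
- eyes.camera(name): name is "scene" or "top" or "wrist"; returns the picture (400x640x3 uint8, red, green, blue); there is no depth.
- eyes.calibration(name): a dict with "fx", "fy", "cx", "cy" (pixels), "pose" (4x4, takes a point from camera to world coordinates). Camera axes: x right, y down, z forward; pixel columns grow to the right and rows downward; lengths in m; the calibration is good to about 2 mm. A picture is of the moment at which its call begins: read the wrist's pose just before it. calibration takes no time and is no camera call; for the wrist camera it gives the pose at the moment of the call.
- r.hand_in(): hands the job in, once; it reports no verdict.
The state is a dict: "clock": time; "q": joint angles; "qd": joint speeds; "tau": joint torques, N m; "eef_pos": TCP position; "tcp_rot": TCP orientation; "force": force on the tool from outside, world axes, zero at the start; "torque": the same for the moment, N m; "gripper_width": finger opening in m.
Only numpy, scipy, OpenCV 4.12 (cv2) and the standard library are available. Lean on these libraries where they do the work, as an engineer would, in place of code of your own. Each camera call takes 0.05 s, during which the arm holds its last target.

## Working session

There is one attempt and no reset: what is moved stays moved. The work goes in short steps, Python scripts to look and compute and a tool call to move; the robot and the scene stay as the last step left them, time stands still between calls to the robot, and variables do not carry over. Pictures are saved under pics/ and viewed, and the job is handed in when it is done.

Besides the shell and the picture viewer there is one more tool, called after "Emit:" by a JSON object that holds its "name" and its "arguments", one argument or row to a line. arm_command: Moves the arm, as the interface text tells. Its arguments: {"type":"object","properties":{"steps":{"type":"array","items":{"type":"array","items":{"type":"array","items":{"type":"number"}}}},"force":{"type":"number"}},"required":["steps"]}

```bash
mkdir -p pics; ls
cat > h.py <<'E'
import numpy as np, cv2
from workcell import state, eyes, r
def cal(n):
    c=eyes.calibration(n); K=np.array([[c['fx'],0,c['cx']],[0,c['fy'],c['cy']],[0,0,1]]); return K,np.array(c['pose'])
def ray(c,uv):
    K,P=c; d=np.linalg.inv(K)@np.array([uv[0],uv[1],1.]); return P[:3,3],P[:3,:3]@d/np.linalg.norm(d)
def plane(c,uv,z):
    o,d=ray(c,uv); return o+d*(z-o[2])/d[2]
def tri(L):
    A=np.zeros((3,3));b=np.zeros(3)
    R=[ray(c,uv) for c,uv in L]
    for o,d in R:
        M=np.eye(3)-np.outer(d,d);A+=M;b+=M@o
    p=np.linalg.solve(A,b); res=[np.linalg.norm((np.eye(3)-np.outer(d,d))@(p-o)) for o,d in R]
    return p,res
def proj(c,p):
    K,P=c; q=P[:3,:3].T@(np.asarray(p)-P[:3,3]); u=K@q; return u[:2]/u[2]
def snap(n,f):
    c=cal(n); im=eyes.camera(n); cv2.imwrite('pics/'+f,im[:,:,::-1]); np.savez('pics/'+f+'.npz',K=c[0],P=c[1]); return im,c
def load(f):
    d=np.load('pics/'+f+'.npz'); return cv2.imread('pics/'+f)[:,:,::-1],(d['K'],d['P'])
E
python3 - <<'E'
from h import *
np.set_printoptions(precision=4,suppress=True)
for n in ['scene','top','wrist']:
    im,c=snap(n,n+'0.png'); print(n,c[0].ravel(),'\n',c[1])
s=state(); print(s)
E
```

```text
pics
scene [504.3283   0.     318.6862   0.     504.3283 198.1943   0.       0.
   1.    ] 
 [[ 0.3061 -0.6256  0.7176 -0.5911]
 [-0.952  -0.2062  0.2263 -0.4133]
 [ 0.0064 -0.7524 -0.6587  1.2636]
 [ 0.      0.      0.      1.    ]]
top [464.1846   0.     321.5497   0.     464.1846 201.8562   0.       0.
   1.    ] 
 [[-0.0255 -0.9918  0.1255  0.4045]
 [-0.9996  0.0263  0.0054 -0.0449]
 [-0.0086 -0.1253 -0.9921  1.7662]
 [ 0.      0.      0.      1.    ]]
wrist [324.4848   0.     328.3471   0.     324.4848 198.6258   0.       0.
   1.    ] 
 [[ 0.4462 -0.86   -0.2476  0.3416]
 [-0.8949 -0.4291 -0.1223 -0.5267]
 [-0.001   0.2762 -0.9611  0.3742]
 [ 0.      0.      0.      1.    ]]
{'clock': 0.15, 'q': array([-1.2035,  0.494 ,  1.346 ,  0.    ,  1.3025, -0.0955]), 'qd': array([ 0.    , -0.001 , -0.0018, -0.0029,  0.0005, -0.0006]), 'tau': array([ -0.0028, -88.2544, -38.4064,  -0.0003,   0.0071,  -0.0001]), 'eef_pos': array([ 0.279 , -0.5591,  0.4042]), 'tcp_rot': array([[-0.8948, -0.0003,  0.4464],
       [-0.4464,  0.0009, -0.8948],
       [-0.0001, -1.    , -0.0009]]), 'force': array([0.0248, 0.2171, 0.2271]), 'torque': array([-0.0149, -0.0097, -0.0312]), 'gripper_width': 0.08526635881357125}
```

View pics/scene0.png

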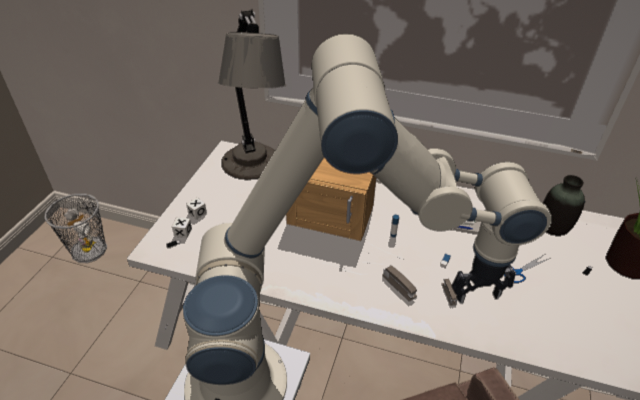

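View pics/top0.png

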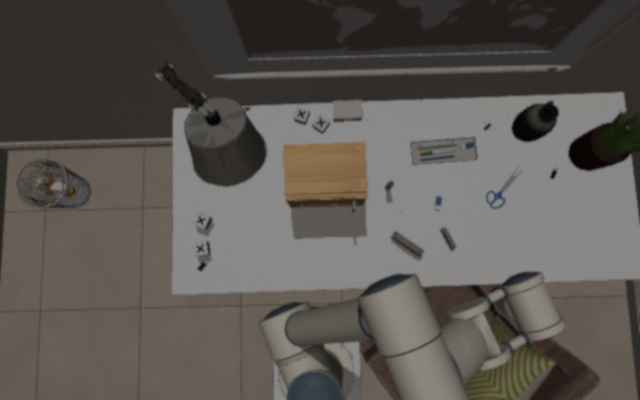

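View pics/wrist0.png

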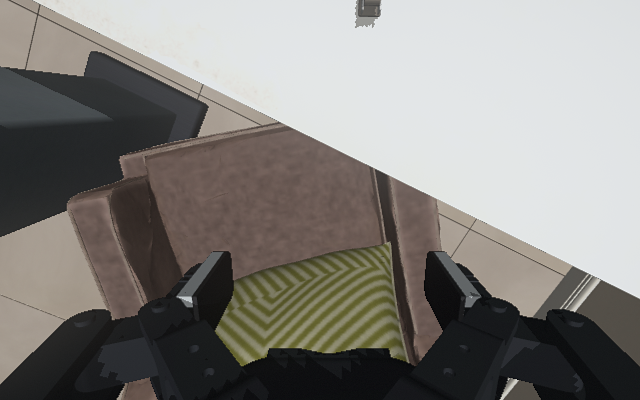

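Run:
```python
from h import *
im,_=load('top0.png'); cv2.imwrite('pics/c1.png',cv2.resize(im[130:270,270:470][:,:,::-1],None,fx=4,fy=4,interpolation=cv2.INTER_CUBIC))
im,_=load('scene0.png'); cv2.imwrite('pics/c2.png',cv2.resize(im[150:310,270:470][:,:,::-1],None,fx=3.7,fy=3.7,interpolation=cv2.INTER_CUBIC))
```

```text
(no output)
```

View pics/c1.png

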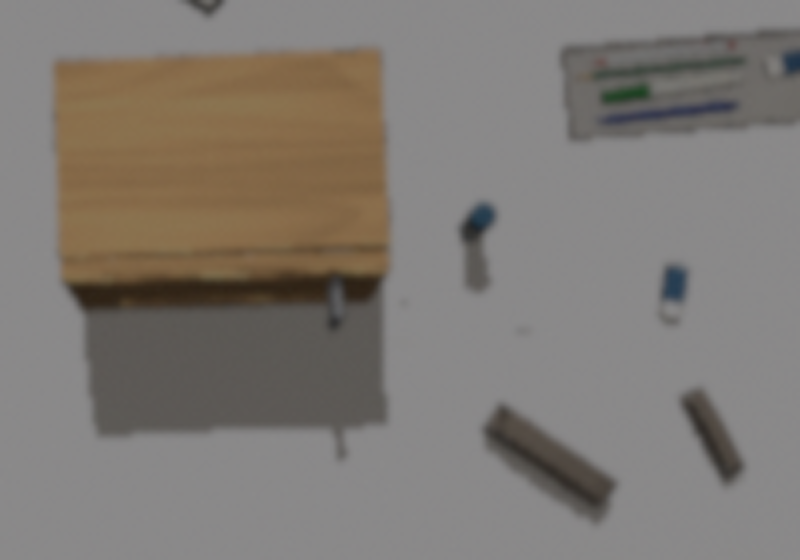

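View pics/c2.png

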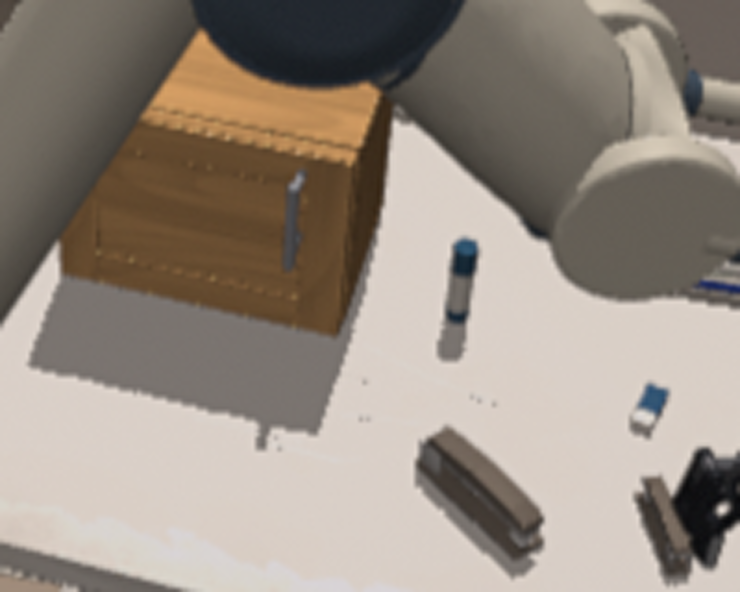

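Run:
```python
from h import *
np.set_printoptions(precision=4,suppress=True)
im,c=load('top0.png'); _,cs=load('scene0.png')
def cp(x,y): return (270+(x+.5)/4-.5,130+(y+.5)/4-.5)
def sp(x,y): return (270+(x+.5)/3.7-.5,150+(y+.5)/3.7-.5)
for n,p in dict(fl=(62,258),fr=(388,245),dl=(65,281),dr=(386,270),bl=(55,62),br=(381,50)).items(): print(n,plane(c,cp(*p),.22)*1000)
print('handle top',plane(c,cp(336,279),.205)*1000)
for n,p in dict(s1=(495,415),s2=(608,492)).items(): print(n,plane(c,cp(*p),.048)*1000)
for n,p in dict(t1=(694,396),t2=(734,474)).items(): print(n,plane(c,cp(*p),.04)*1000)
print('glue',plane(c,cp(482,217),.092)*1000,'eraser',plane(c,cp(673,293),.012)*1000)
# two views checks
print('handle top tri',tri([(c,cp(336,279)),(cs,sp(298,175))]))
print('door FR top tri',tri([(c,cp(386,270)),(cs,sp(352,162))]))
# stapler
print('stap far end',tri([(c,cp(500,408)),(cs,sp(449,431))]))
print('stap near end',tri([(c,cp(608,489)),(cs,sp(535,522))]))
```

```text
fl [629.5103  85.3831 220.    ]
fr [ 633.2297 -189.1114  220.    ]
dl [609.9209  83.166  220.    ]
dr [ 612.0646 -186.6356  220.    ]
bl [798.5586  88.7181 220.    ]
br [ 801.3454 -189.4717  220.    ]
handle top [ 607.5124 -145.3923  205.    ]
s1 [ 497.4046 -297.8927   48.    ]
s2 [ 424.105  -398.3291   48.    ]
t1 [ 510.6589 -484.2741   40.    ]
t2 [ 437.7279 -516.9147   40.    ]
glue [ 675.6756 -287.6634   92.    ] eraser [ 610.6933 -477.2001   12.    ]
handle top tri (array([ 0.6077, -0.1438,  0.1986]), [np.float64(0.002138267133859626), np.float64(0.00213826713385972)])
door FR top tri (array([ 0.612 , -0.1869,  0.2213]), [np.float64(0.00035392054965269025), np.float64(0.00035392054965268537)])
stap far end (array([ 0.5057, -0.309 ,  0.0324]), [np.float64(0.003962415750804872), np.float64(0.0039624157508049524)])
stap near end (array([ 0.427 , -0.4007,  0.038 ]), [np.float64(0.00015863888639149935), np.float64(0.00015863888639153928)])
```

Emit:
{"name": "arm_command", "arguments": {
  "steps": [
    [[85.4, 22, 30, 4, 0, 0, -0.035], [85.4, 22, 30, 4, 0, 0, -0.035], [85.4, 22, 30, 4, 0, 0, -0.035], [85.4, 22, 30, 4, 0, 0, -0.035], [85.4, 22, 30, 4, 0, 0, -0.035], [85.4, 0, 0, 0, 0, 0, 0]]
  ],
  "force": 40
}}

```text
clock: 0.65
eef_pos: [0.3918, -0.4048, 0.4253]
tcp_rot: [[-0.959, 0.001, 0.285], [-0.285, 0.001, -0.959], [-0.001, -1.0, -0.001]]
force: [-0.1, 0.4, 0.2]
gripper_width: 0.0853
```

Run:
```python
from h import *
im,c=snap('wrist','w1.png'); print(c[1])
```

```text
[[ 2.84624791e-01 -9.21622861e-01 -2.63818176e-01  4.58950508e-01]
 [-9.58638576e-01 -2.73892634e-01 -7.74267776e-02 -3.83677218e-01]
 [-8.99566706e-04  2.74943861e-01 -9.61459861e-01  3.95477457e-01]
 [ 0.00000000e+00  0.00000000e+00  0.00000000e+00  1.00000000e+00]]
```

View pics/w1.png

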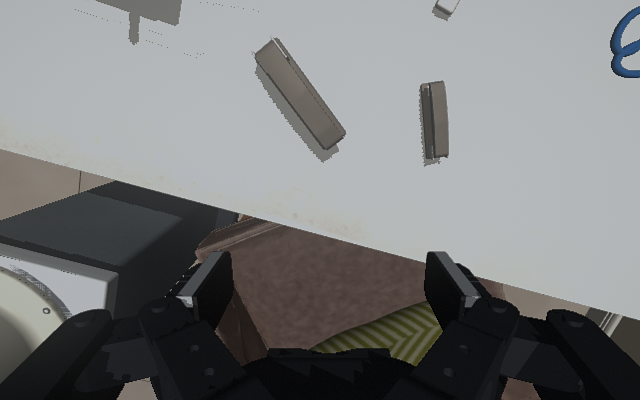

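Things that could be taken for the stapler are the large one at wrist px (300,95), top px (407,245), and the small look-alike at wrist px (435,120), top px (448,238). The larger one is meant, so I choose (300,95), and this close view confirms it's clearly longer. The handle's shadow is at (134,30). Next I move over the door.

Emit:
{"name": "arm_command", "arguments": {
  "steps": [
    [[85.4, 21, 28, 5, 0, 0, -0.03], [85.4, 21, 28, 5, 0, 0, -0.03], [85.4, 21, 28, 5, 0, 0, -0.03], [85.4, 21, 28, 5, 0, 0, -0.03], [85.4, 21, 28, 5, 0, 0, -0.03], [85.4, 21, 28, 5, 0, 0, -0.03], [85.4, 21, 28, 5, 0, 0, -0.03], [85.4, 21, 28, 5, 0, 0, -0.03], [85.4, 21, 28, 0, 0, 0, -0.03], [85.4, 0, 0, 0, 0, 0, 0]]
  ]
}}

```text
clock: 1.53
eef_pos: [0.5806, -0.1538, 0.4645]
tcp_rot: [[-1.0, 0.001, 0.019], [-0.019, 0.001, -1.0], [-0.001, -1.0, -0.001]]
force: [-0.9, 0.1, -0.4]
gripper_width: 0.0853
```

Run:
```python
from h import *
im,c=snap('wrist','w2.png'); print(c[1].round(3), state()['q'].round(3))
```

```text
[[ 0.019 -0.961 -0.275  0.651]
 [-1.    -0.018 -0.004 -0.151]
 [-0.001  0.275 -0.961  0.435]
 [ 0.     0.     0.     1.   ]] [-0.362  0.408  1.325  0.     1.409  1.188]
```

View pics/w2.png

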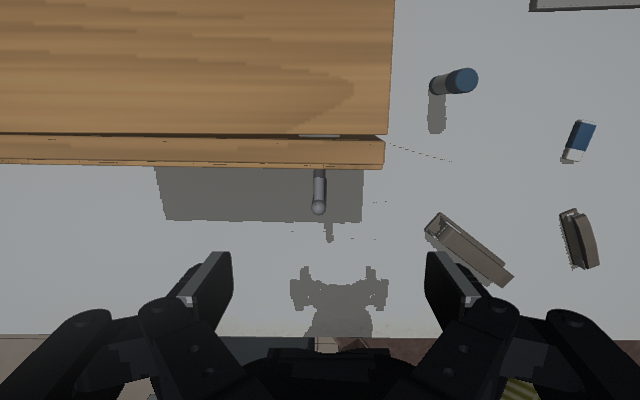

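Run:
```python
from h import *
np.set_printoptions(precision=1,suppress=True)
im,c=load('w2.png')
cv2.imwrite('pics/c3.png',cv2.resize(im[110:230,250:410][:,:,::-1],None,fx=5,fy=5,interpolation=cv2.INTER_CUBIC))
for n,p,z in [('cup FR',(388,134),.22),('cup F left',(0,133),.22),('door in FR',(384,140),.22),('door out FR',(384,169),.22),('door out L',(0,164),.22),('handle',(319,207),.205)]: print(n,plane(c,p,z)*1000)
print('cupR back',plane(c,(394,0),.22)*1000)
_,ct=load('top0.png')
```

```text
cup FR [ 633.7 -190.3  220. ]
cup F left [629.6  62.3 220. ]
door in FR [ 629.8 -187.9  220. ]
door out FR [ 610.6 -189.2  220. ]
door out L [609.1  67.6 220. ]
handle [ 578.4 -145.5  205. ]
cupR back [ 710.9 -188.5  220. ]
```

View pics/c3.png

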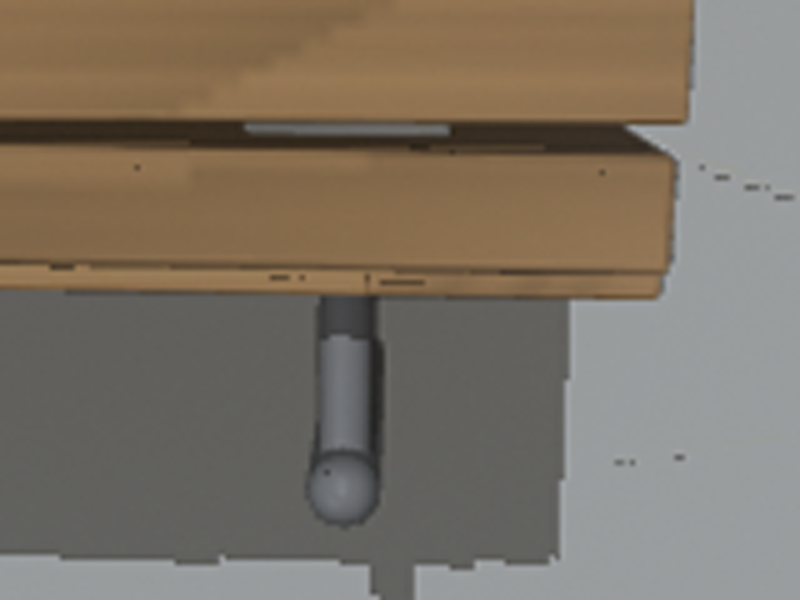

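Run:
```python
from h import *
np.set_printoptions(precision=1,suppress=True)
im,c=load('w2.png'); _,cs=load('scene0.png'); _,ct=load('top0.png')
def sp(x,y): return (270+(x+.5)/3.7-.5,150+(y+.5)/3.7-.5)
p,r=tri([(c,(318.5,207)),(cs,sp(297,180))]);print('handle top',p*1000,r)
p,r=tri([(c,(384.5,141)),(cs,sp(355,160))]);print('door corner',p*1000,r)
```

```text
handle top [ 581.7 -146.2  215.1] [np.float64(0.0007189897257715187), np.float64(0.0007189897257716001)]
door corner [ 627.9 -188.3  211.3] [np.float64(0.001578280046000261), np.float64(0.0015782800460002698)]
```

Emit:
{"name": "arm_command", "arguments": {
  "steps": [
    [[85.4, -1, 4, -31, 0, 0, 0], [85.4, -1, 4, -31, 0, 0, 0], [85.4, 0, 0, -31, 0, 0, 0], [85.4, 0, 0, -31, 0, 0, 0], [85.4, 0, 0, 0, 0, 0, 0], [40, 0, 0, 0, 0, 0, 0], [5, 0, 0, 0, 0, 0, 0], [0, 0, 0, 0, 0, 0, 0], [0, 0, 0, 0, 0, 0, 0], [0, 0, 0, 0, 0, 0, 0]]
  ],
  "force": 40
}}

```text
clock: 2.42
eef_pos: [0.5762, -0.1495, 0.342]
tcp_rot: [[-1.0, 0.002, 0.018], [-0.018, -0.001, -1.0], [-0.002, -1.0, 0.001]]
force: [-0.4, 0.1, -0.1]
gripper_width: 0.0255
```

Run:
```python
from h import *
im,c=snap('wrist','w3.png'); s=state(); print(s['gripper_width'],s['force'],s['eef_pos'])
```

```text
0.01745466865315483 [-0.79283275  0.55655     0.87292058] [ 0.57620016 -0.14937325  0.34175486]
```

View pics/w3.png

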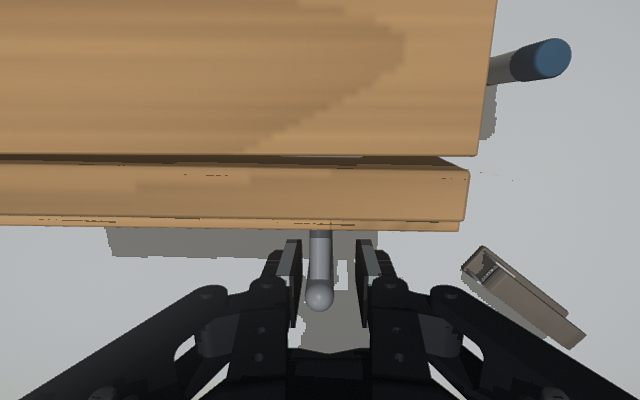

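```bash
cat >> h.py <<'E'
H=np.array([.6292,.0895]); PHI=.016
def dp(th,x,y,H=H,PHI=PHI):
    a=PHI-th; c,s=np.cos(a),np.sin(a); return H+np.array([c*x-s*y,s*x+c*y])
E
python3 - <<'E'
from h import *
np.set_printoptions(precision=1,suppress=True)
for t in [0,.01,.02,.05,.1,.15,.2,.22]: print(t,dp(t,-.052,-.235)*1000)
E
```

```text
0 [ 581.  -146.3]
0.01 [ 578.6 -145.8]
0.02 [ 576.3 -145.3]
0.05 [ 569.2 -143.6]
0.1 [ 557.7 -140.3]
0.15 [ 546.3 -136.4]
0.2 [ 535.1 -132. ]
0.22 [ 530.7 -130.1]
```

Emit:
{"name": "arm_command", "arguments": {
  "steps": [
    [[0, 0, 0, 0, 0, 0, 0], [0, 0, 0, 0, 0, 0, 0], [0, 0, 0, 0, 0, 0, 0]]
  ]
}}

```text
clock: 2.72
eef_pos: [0.5766, -0.147, 0.3418]
tcp_rot: [[-1.0, 0.002, 0.018], [-0.018, 0.004, -1.0], [-0.003, -1.0, -0.004]]
force: [5.6, 27.1, 10.9]
gripper_width: 0.0098
```

Emit:
{"name": "arm_command", "arguments": {
  "steps": [
    [[0, 0, 2, 0, 0, 0, 0], [0, -5, 1, 0, 0, 0, -0.02], [0, -5, 1, 0, 0, 0, -0.02], [0, -5, 1.2, 0, 0, 0, -0.02], [0, -5, 1.4, 0, 0, 0, -0.02], [0, -5, 1.7, 0, 0, 0, -0.02], [0, -5, 1.8, 0, 0, 0, -0.02], [0, -5, 1.9, 0, 0, 0, -0.02], [0, -5, 2, 0, 0, 0, -0.02], [0, 0, 0, 0, 0, 0, 0]]
  ]
}}

```text
clock: 3.55
eef_pos: [0.5362, -0.1338, 0.3418]
tcp_rot: [[-0.99, 0.003, -0.143], [0.143, 0.002, -0.99], [-0.003, -1.0, -0.002]]
force: [5.7, 17.3, 6.9]
gripper_width: 0.0102
```

Emit:
{"name": "arm_command", "arguments": {
  "steps": [
    [[0, -2, 2.0, 0, 0, 0, -0.01], [0, -2, 1, 0, 0, 0, -0.01], [0, -2, 1, 0, 0, 0, -0.01], [0, 0, 0, 0, 0, 0, 0]]
  ]
}}

```text
clock: 3.88
eef_pos: [0.5304, -0.1309, 0.3418]
tcp_rot: [[-0.985, 0.003, -0.172], [0.172, -0.0, -0.985], [-0.003, -1.0, -0.0]]
force: [2.1, 5.3, 8.4]
gripper_width: 0.0098
```

Run:
```python
from h import *
im,c=snap('wrist','w4.png'); s=state(); print(s['gripper_width'],s['force'],s['eef_pos'])
```

```text
0.009896778214985046 [2.36814154 5.91682039 8.58139512] [ 0.53046056 -0.13091166  0.34184713]
```

View pics/w4.png

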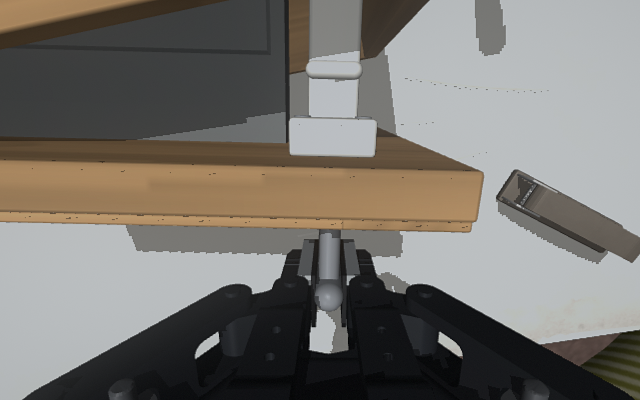

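The bar is gripped and the gap is open. The base block is at (333,137), the thumb rib at (334,69) and the tongue behind it. I pull a little more to feel the stop.

Emit:
{"name": "arm_command", "arguments": {
  "steps": [
    [[0, -2, 1, 0, 0, 0, -0.01], [0, -2, 1, 0, 0, 0, -0.01], [0, 0, 0, 0, 0, 0, 0]]
  ]
}}

```text
clock: 4.18
eef_pos: [0.5281, -0.1298, 0.3419]
tcp_rot: [[-0.981, 0.007, -0.192], [0.192, -0.002, -0.981], [-0.008, -1.0, 0.001]]
force: [18.3, -2.9, -7.5]
gripper_width: 0.0098
```

Run:
```python
from h import *
im,c=snap('wrist','w5.png'); s=state(); print(s['gripper_width'],s['force'],s['eef_pos'])
```

```text
0.009985871534074089 [17.81683857 -2.49600101 -6.41139968] [ 0.52813169 -0.12981302  0.34192032]
```

View pics/w5.png

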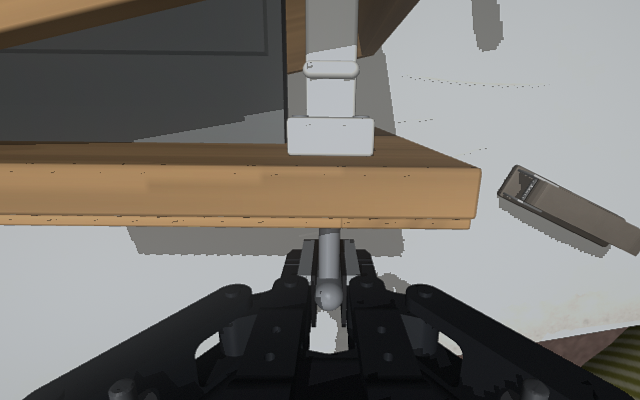

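Emit:
{"name": "arm_command", "arguments": {
  "steps": [
    [[0, 2, 0, 0, 0, 0, 0], [40, 0, 0, 0, 0, 0, 0], [40, 0, 0, 0, 0, 0, 0], [40, 0, 0, 0, 0, 0, 0], [40, 0, 0, 0, 0, 0, 0], [40, 0, 0, 30, 0, 0, 0], [40, 0, 0, 30, 0, 0, 0], [20, 0, 0, 30, 0, 0, 0], [0, 0, 0, 20, 0, 0, 0], [0, 0, 0, 0, 0, 0, 0]]
  ]
}}

```text
clock: 5.07
eef_pos: [0.5285, -0.1294, 0.455]
tcp_rot: [[-0.982, 0.006, -0.191], [0.191, -0.002, -0.982], [-0.006, -1.0, 0.001]]
force: [1.2, -0.4, -0.2]
gripper_width: 0.004
```

Run:
```python
from h import *
im,c=snap('wrist','w6.png'); s=state(); print(s['gripper_width'],s['force'],s['eef_pos'])
```

```text
-9.511896690969494e-06 [-0.17125439 -0.18970146 -1.15381363] [ 0.52821814 -0.12927192  0.45265003]
```

View pics/w6.png

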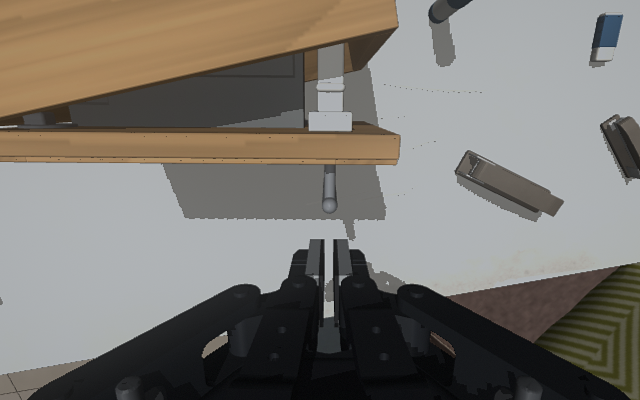

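Run:
```python
from h import *
np.set_printoptions(precision=1,suppress=True)
_,a=load('w5.png'); im,b=load('w6.png')
cv2.imwrite('pics/c4.png',cv2.resize(im[30:220,280:410][:,:,::-1],None,fx=3.1,fy=3.1,interpolation=cv2.INTER_CUBIC))
for n,p,q in [('rib',(331,68),(330.5,86.5)),('blk near L',(288,154),(308,131)),('blk near R',(373,155),(352,131)),('door in corner',(482,169),(400,136)),('door out corner',(479,218),(398.5,159))]:
    P,r=tri([(a,p),(b,q)]); print(n,P*1000,np.array(r)*1000, 'plane w6', plane(b,q,.2)[:2]*1000)
print('rib .193',plane(a,(331,68),.193)*1000,plane(b,(330.5,86.5),.193)*1000)
print('blk .2',plane(a,(331,154),.2)*1000,plane(b,(330,131),.2)*1000)
print('door in .22',plane(a,(482,169),.22)*1000,plane(b,(400,136),.22)*1000)
print('handle .205',plane(b,(330,205),.205)*1000)
for t in (.2,.22,.23): print(t,'rib',dp(t,.028,-.235)*1000,'corner in',dp(t,-.001,-.279)*1000,'handle',dp(t,-.052,-.235)*1000)
```

```text
rib [ 611.5 -146.2  177.2] [0. 0.] plane w6 [ 610.2 -145.9]
blk near L [ 584.8 -125.5  199.9] [0.2 0.2] plane w6 [ 585.  -125.4]
blk near R [ 579.4 -154.4  203.5] [0.3 0.3] plane w6 [ 579.2 -154.8]
door in corner [ 572.1 -182.3  220.6] [0.1 0.1] plane w6 [ 569.6 -186.5]
door out corner [ 558.8 -178.9  224.2] [0. 0.] plane w6 [ 554.1 -183.4]
rib .193 [ 609.9 -145.7  193. ] [ 610.6 -146.   193. ]
blk .2 [ 581.8 -140.2  200. ] [ 582.1 -140.1  200. ]
door in .22 [ 571.9 -182.6  220. ] [ 572.1 -182.5  220. ]
handle .205 [ 531.9 -130.3  205. ]
0.2 rib [ 613.7 -146.7] corner in [ 577.2 -184.6] handle [ 535.1 -132. ]
0.22 rib [ 609.  -146.3] corner in [ 571.7 -183.5] handle [ 530.7 -130.1]
0.23 rib [ 606.7 -146.1] corner in [ 569.  -182.9] handle [ 528.5 -129.1]
```

View pics/c4.png

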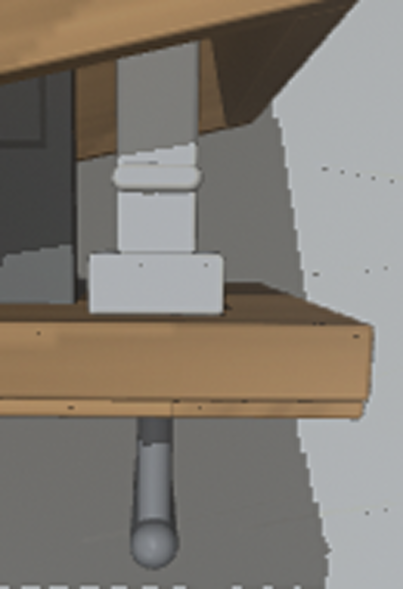

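Emit:
{"name": "arm_command", "arguments": {
  "steps": [
    [[0, 27, -6, 0, 0, 0, 0], [0, 27, -6, 0, 0, 0, 0], [0, 28, -5.5, 0, 0, 0, 0], [0, 0, 0, 0, 0, 0, 0]]
  ]
}}

```text
clock: 5.45
eef_pos: [0.6133, -0.1475, 0.4488]
tcp_rot: [[-0.982, -0.0, -0.191], [0.191, 0.0, -0.982], [0.0, -1.0, -0.0]]
force: [-2.3, 0.5, -0.2]
gripper_width: 0.0001
```

Run:
```python
from h import *
im,c=snap('wrist','w7.png'); s=state(); print(s['gripper_width'],s['force'],s['eef_pos'])
for t in (.215,.22): print(dp(t,.028,-.235))
im,c=snap('scene','s7.png'); cv2.imwrite('pics/c5.png',cv2.resize(im[110:260,270:470][:,:,::-1],None,fx=3.7,fy=3.7,interpolation=cv2.INTER_CUBIC))
```

```text
-0.0001822021744239555 [-1.06217644  0.30522543 -0.3211383 ] [ 0.61151268 -0.14704891  0.44866196]
[ 0.61019046 -0.14639751]
[ 0.60901121 -0.14629952]
```

View pics/w7.png

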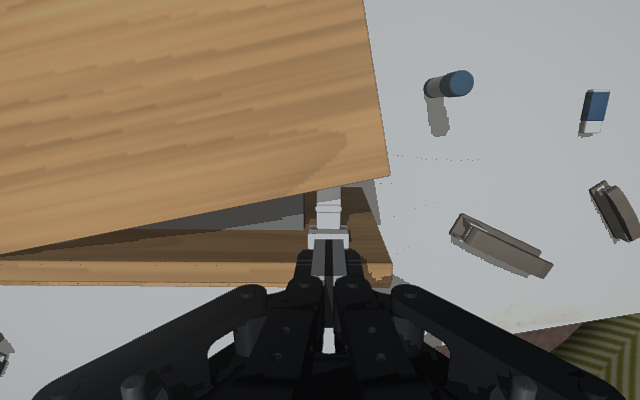

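View pics/c5.png

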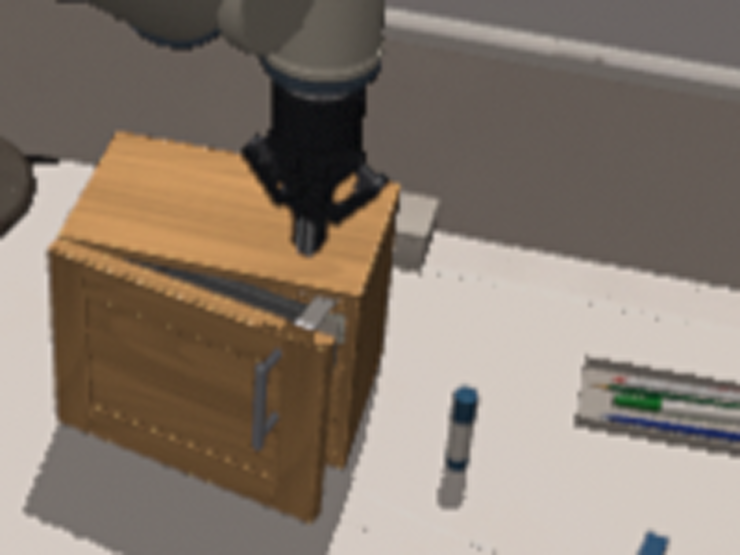

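Emit:
{"name": "arm_command", "arguments": {
  "steps": [
    [[0, -1, 0.5, -25, 0, 0, 0], [0, 0, 0, -25, 0, 0, 0], [0, 0, 0, -20, 0, 0, 0], [0, 0, 0, -5, 0, 0, 0], [0, 0, 0, 0, 0, 0, 0]]
  ]
}}

```text
clock: 5.97
eef_pos: [0.608, -0.146, 0.3742]
tcp_rot: [[-0.982, -0.003, -0.191], [0.191, 0.001, -0.982], [0.004, -1.0, -0.001]]
force: [0.3, -0.7, 0.9]
gripper_width: 0.0004
```

Run:
```python
from h import *
im,c=snap('wrist','w8.png'); s=state(); print(s['gripper_width'],s['force'],s['eef_pos'])
```

```text
0.00020021323641395607 [0.69035752 0.30858799 0.11688697] [ 0.60854804 -0.14615815  0.37569284]
```

View pics/w8.png

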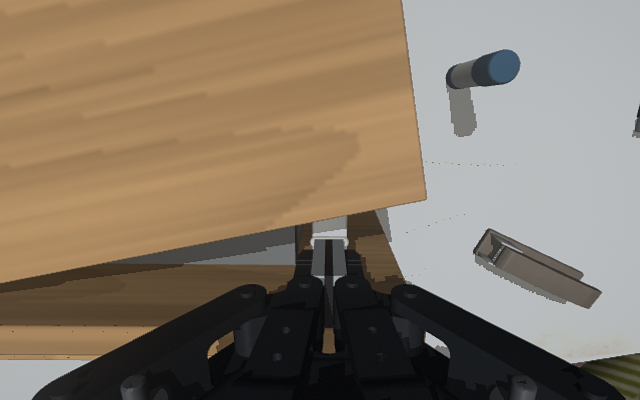

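Emit:
{"name": "arm_command", "arguments": {
  "steps": [
    [[0, 2, -0.5, -4, 0, 0, 0], [0, 0, 0, -4, 0, 0, 0], [0, 0, 0, -3, 0, 0, 0], [0, 0, 0, 0, 0, 0, 0]]
  ]
}}

```text
clock: 6.35
eef_pos: [0.6111, -0.1468, 0.3648]
tcp_rot: [[-0.982, 0.001, -0.191], [0.191, -0.0, -0.982], [-0.001, -1.0, 0.0]]
force: [0.3, -1.3, 3.3]
gripper_width: -0.0002
```

Run:
```python
from h import *
s=state(); print(s['gripper_width'],s['force'],s['eef_pos'])
```

```text
-0.0001503796083170579 [ 0.30019729 -1.25039046  3.30093213] [ 0.61109577 -0.14678293  0.3647522 ]
```

Emit:
{"name": "arm_command", "arguments": {
  "steps": [
    [[0, 0, 0, -2.5, 0, 0, 0], [0, 0, 0, -2.5, 0, 0, 0], [0, 0, 0, 0, 0, 0, 0]]
  ]
}}

```text
clock: 6.6
eef_pos: [0.6112, -0.1466, 0.3602]
tcp_rot: [[-0.982, 0.001, -0.191], [0.191, -0.0, -0.982], [-0.001, -1.0, -0.0]]
force: [0.6, 1.9, 9.3]
gripper_width: 0.0
```

Run:
```python
from h import *
np.set_printoptions(precision=1,suppress=True)
s=state(); print(s['gripper_width'],s['force'],s['eef_pos']*1000)
# inward path: tip centre at door x=.022 
p=None
for t in np.arange(.2,1.36,.05):
    q=dp(t,.022,-.235)*1000; print(round(t,2),q, None if p is None else q-p); p=q
```

```text
4.554182390708475e-05 [0.6 1.9 9.3] [ 611.2 -146.6  360.2]
0.2 [ 607.8 -145.6] None
0.25 [ 596.1 -144.2] [-11.7   1.4]
0.3 [ 584.5 -142.3] [-11.6   1.9]
0.35 [ 572.9 -139.7] [-11.5   2.5]
0.4 [ 561.6 -136.6] [-11.4   3.1]
0.45 [ 550.3 -133. ] [-11.2   3.7]
0.5 [ 539.3 -128.7] [-11.    4.2]
0.55 [ 528.5 -124. ] [-10.8   4.8]
0.6 [ 518.  -118.7] [-10.5   5.3]
0.65 [ 507.7 -112.9] [-10.3   5.8]
0.7 [ 497.8 -106.5] [-10.    6.3]
0.75 [488.1 -99.7] [-9.6  6.8]
0.8 [478.8 -92.4] [-9.3  7.3]
0.85 [469.9 -84.7] [-8.9  7.7]
0.9 [461.4 -76.5] [-8.5  8.2]
0.95 [453.3 -67.9] [-8.1  8.6]
1.0 [445.7 -58.9] [-7.6  9. ]
1.05 [438.5 -49.6] [-7.2  9.4]
1.1 [431.8 -39.9] [-6.7  9.7]
1.15 [425.6 -29.8] [-6.2 10. ]
1.2 [419.9 -19.5] [-5.7 10.3]
1.25 [414.7  -8.9] [-5.2 10.6]
1.3 [410.    1.9] [-4.7 10.8]
1.35 [405.9  13. ] [-4.1 11.1]
```

Emit:
{"name": "arm_command", "arguments": {
  "steps": [
    [[0, -4, 0.5, 0, 0, 0, 0], [0, -4, 0.5, 0, 0, 0, -0.01], [0, -4, 0.5, 0, 0, 0, -0.02], [0, -4, 0.6, 0, 0, 0, -0.02], [0, -4, 0.6, 0, 0, 0, -0.02], [0, -4, 0.7, 0, 0, 0, -0.02], [0, -4, 0.7, 0, 0, 0, -0.02], [0, 0, 0, 0, 0, 0, 0]]
  ]
}}

```text
clock: 7.27
eef_pos: [0.5829, -0.1426, 0.3606]
tcp_rot: [[-0.954, 0.002, -0.299], [0.299, -0.001, -0.954], [-0.002, -1.0, 0.0]]
force: [-1.0, 0.2, 9.3]
gripper_width: -0.0003
```

Run:
```python
from h import *
s=state(); print(s['gripper_width'],s['force'],s['eef_pos']); im,c=snap('wrist','w9.png')
```

```text
-0.0002771571915940806 [-1.03936253  0.23247159  9.31093831] [ 0.58285661 -0.14261621  0.36064959]
```

View pics/w9.png

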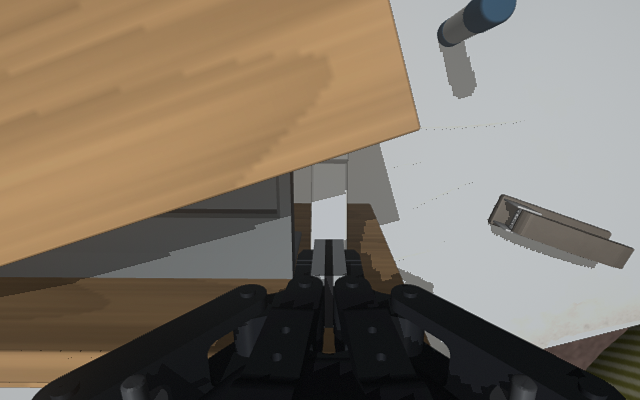

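Emit:
{"name": "arm_command", "arguments": {
  "steps": [
    [[0, -5, 1, 0, 0, 0, -0.02], [0, -5, 1, 0, 0, 0, -0.02], [0, -5, 1.2, 0, 0, 0, -0.02], [0, -5, 1.2, 0, 0, 0, -0.02], [0, -5, 1.4, 0, 0, 0, -0.02], [0, -5, 1.5, 0, 0, 0, -0.02], [0, -5, 1.6, 0, 0, 0, -0.02], [0, 0, 0, 0, 0, 0, 0]]
  ]
}}

```text
clock: 7.98
eef_pos: [0.5478, -0.1333, 0.3606]
tcp_rot: [[-0.903, 0.002, -0.429], [0.429, 0.0, -0.903], [-0.001, -1.0, -0.001]]
force: [0.9, 4.3, 8.6]
gripper_width: -0.0
```

Run:
```python
from h import *
s=state(); print(s['gripper_width'],s['force'],s['eef_pos'],s['q'].round(2)); im,c=snap('wrist','w10.png')
```

```text
-3.23655042157404e-05 [0.8880433  4.25196084 8.63537602] [ 0.54779611 -0.1332616   0.36059689] [-0.34  0.46  1.55  0.    1.13  1.67]
```

View pics/w10.png

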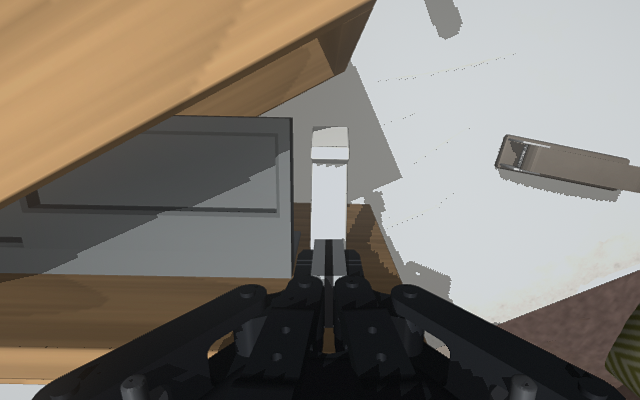

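Emit:
{"name": "arm_command", "arguments": {
  "steps": [
    [[0, -11, 4, 0, 0, 0, -0.04], [0, -11, 4.5, 0, 0, 0, -0.04], [0, -10.7, 5, 0, 0, 0, -0.04], [0, -10.4, 5.5, 0, 0, 0, -0.04], [0, -10.2, 6, 0, 0, 0, -0.04], [0, -10, 6.5, 0, 0, 0, -0.04], [0, -9.6, 7, 0, 0, 0, -0.04], [0, -9.2, 7.4, 0, 0, 0, -0.04], [0, -8.8, 7.8, 0, 0, 0, -0.04], [0, 0, 0, 0, 0, 0, 0]]
  ]
}}

```text
clock: 8.87
eef_pos: [0.4562, -0.079, 0.3604]
tcp_rot: [[-0.693, 0.001, -0.721], [0.721, 0.0, -0.693], [-0.001, -1.0, -0.001]]
force: [0.3, 0.6, 10.5]
gripper_width: -0.0002
```

Run:
```python
from h import *
s=state(); print(s['gripper_width'],s['force'],s['eef_pos'],s['q'].round(2)); im,c=snap('wrist','w11.png')
```

```text
-0.00020757267703192737 [ 0.26195978  0.56026803 10.46005635] [ 0.45622043 -0.07895926  0.36044762] [-0.3   0.33  1.79  0.    1.03  2.07]
```

View pics/w11.png

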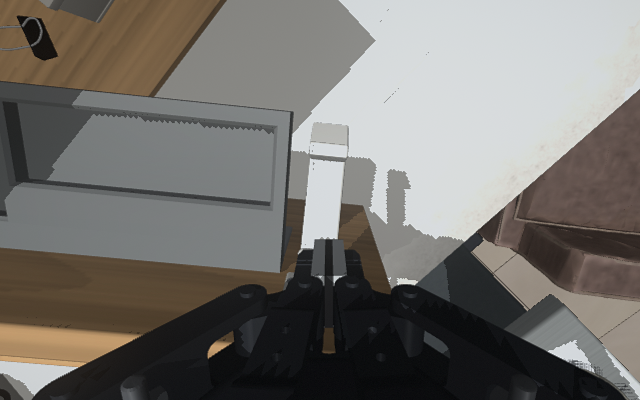

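Emit:
{"name": "arm_command", "arguments": {
  "steps": [
    [[0, -8, 8, 0, 0, 0, -0.04], [0, -8, 8.6, 0, 0, 0, -0.04], [0, -7.6, 9, 0, 0, 0, -0.04], [0, -7.2, 9.4, 0, 0, 0, -0.04], [0, -6.7, 9.7, 0, 0, 0, -0.04], [0, -6.2, 10, 0, 0, 0, -0.04], [0, -5.7, 10.3, 0, 0, 0, -0.04], [0, -5.2, 10.6, 0, 0, 0, -0.04], [0, 0, 0, 0, 0, 0, 0]]
  ]
}}

```text
clock: 9.67
eef_pos: [0.4026, -0.0032, 0.3606]
tcp_rot: [[-0.432, 0.003, -0.902], [0.902, 0.0, -0.432], [-0.001, -1.0, -0.003]]
force: [2.4, 1.8, 11.3]
gripper_width: 0.0001
```

Run:
```python
from h import *
s=state(); print(s['gripper_width'],s['force'],s['eef_pos'],s['q'].round(2)); im,c=snap('wrist','w12.png')
im,c=snap('top','t12.png')
```

```text
0.00013474910778698431 [ 2.41267172  1.75256496 11.3268114 ] [ 0.40257222 -0.00322531  0.3606034 ] [-0.16  0.25  1.92  0.    0.97  2.54]
```

View pics/w12.png

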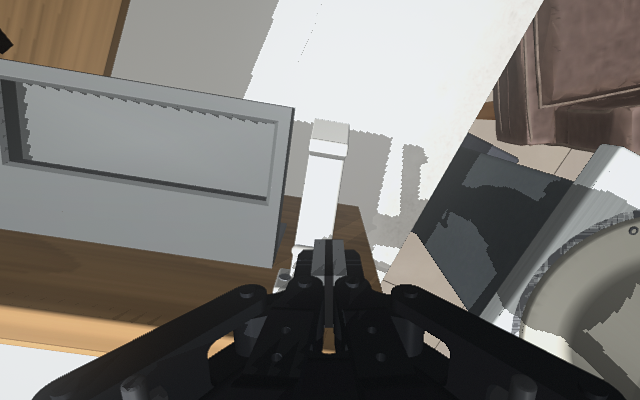

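View pics/t12.png

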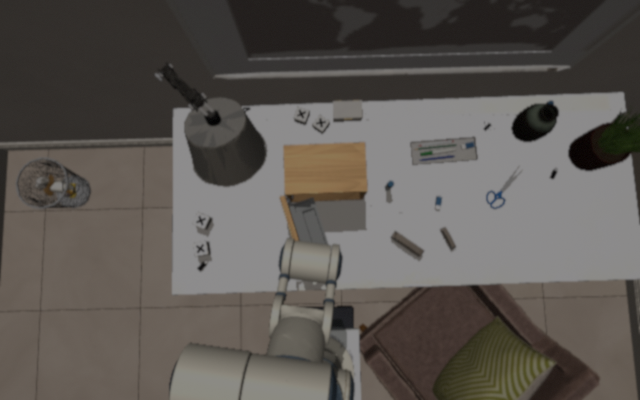

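Emit:
{"name": "arm_command", "arguments": {
  "steps": [
    [[0, 1.5, -3, 0, 0, 0, 0.0], [0, 0, 0, 20, 0, 0, 0], [0, 0, 0, 30, 0, 0, 0], [0, 10, 0, 35, 0, 0, 0.02], [0, 25, 5, 15, 0, 0, 0.1], [0, 25, 5, 0, 0, 0, 0.1], [0, 10, 0, 0, 0, 0, 0.1], [0, 0, 0, 0, 0, 0, 0], [0, 0, 0, 0, 0, 0, 0]]
  ]
}}

```text
clock: 10.52
eef_pos: [0.4738, 0.0026, 0.4594]
tcp_rot: [[-0.693, -0.001, -0.721], [0.721, 0.0, -0.693], [0.001, -1.0, 0.001]]
force: [-0.2, 0.2, -0.1]
gripper_width: 0.0
```

Run:
```python
from h import *
s=state(); print(s['gripper_width'],s['force'],s['eef_pos'],s['q'].round(2)); im,c=snap('wrist','w13.png')
```

```text
6.813001837795156e-06 [-0.20729628  0.15329801 -0.07887   ] [0.47382601 0.00260902 0.45943243] [-0.12  0.22  1.62 -0.    1.3   2.25]
```

View pics/w13.png

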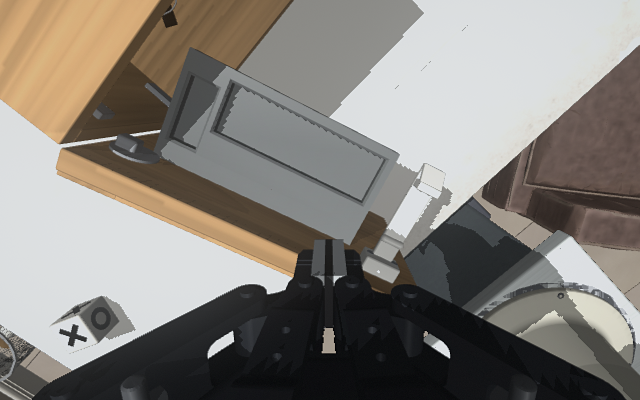

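Run:
```python
from h import *
im,c=load('w13.png')
cv2.imwrite('pics/c6.png',cv2.resize(im[60:240,190:420][:,:,::-1],None,fx=3.3,fy=3.3,interpolation=cv2.INTER_CUBIC))
im,c=load('w12.png')
cv2.imwrite('pics/c7.png',cv2.resize(im[50:280,0:300][:,:,::-1],None,fx=2.6,fy=2.6,interpolation=cv2.INTER_CUBIC))
```

```text
(no output)
```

View pics/c6.png

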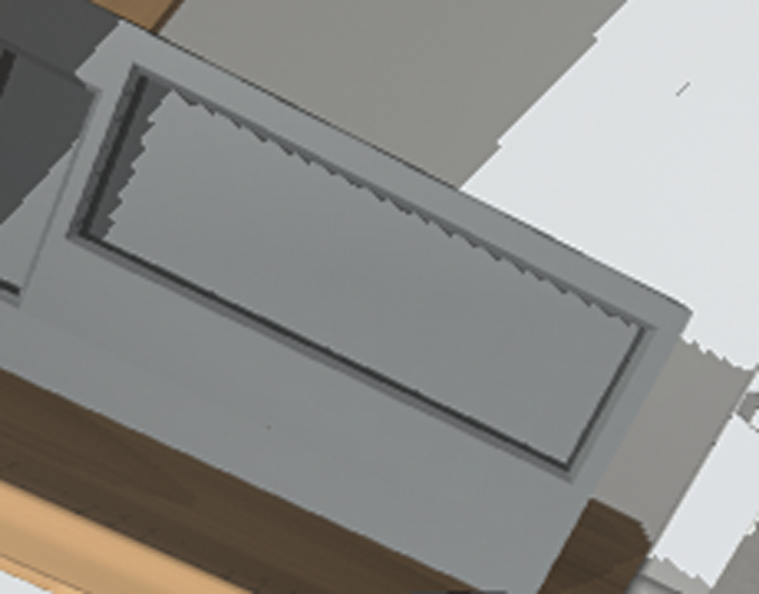

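View pics/c7.png

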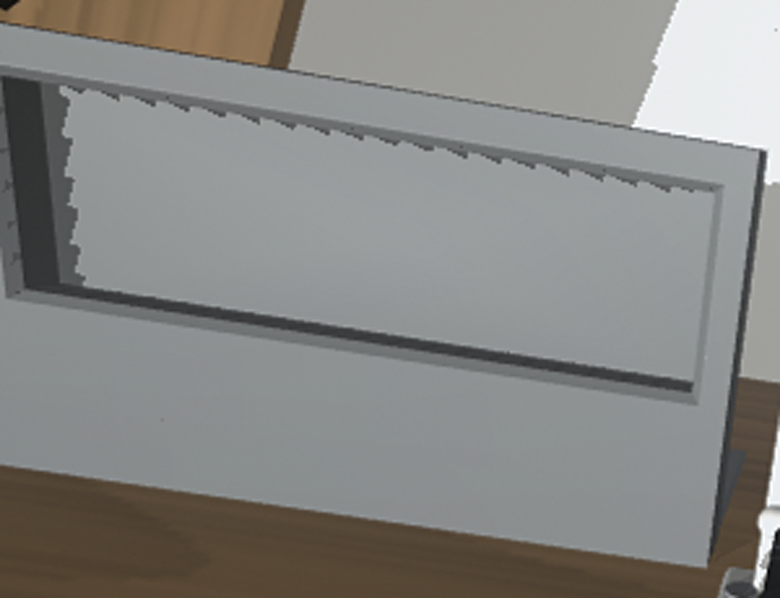

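Run:
```python
from h import *
np.set_printoptions(precision=1,suppress=True)
_,a=load('w12.png'); _,b=load('w13.png')
A=lambda x,y:((x+.5)/2.6-.5,50+(y+.5)/2.6-.5)
B=lambda x,y:(190+(x+.5)/3.3-.5,60+(y+.5)/3.3-.5)
for n,p,q in [('far-out',(722,186),(657,325)),('far-in',(697,403),(573,481)),('near-in',(8,297),(67,237)),('shelf corner out',(767,152),(692,311))]:
    P,r=tri([(a,A(*p)),(b,B(*q))]); print(n,P*1000,np.array(r)*1000)
z=.16
O=[(132,65),(657,325),(573,481),(67,237)]
I=[(142,75),(643,330),(567,467),(82,235)]
for Q,z in((O,.16),(I,.158),(O,.158)):
    P=np.array([plane(b,B(*q),z)[:2] for q in Q])*1000; print(P, 'ctr',P.mean(0)); print([np.linalg.norm(P[i]-P[(i+1)%4]) for i in range(4)], 'dir',np.arctan2(*(P[0]-P[1])[::-1]),np.arctan2(*(P[3]-P[2])[::-1]))
for q in [(722,186),(697,403),(8,297)]: print(plane(a,A(*q),.16)*1000)
for t in (1.25,1.27,1.3): print(t,dp(t,.0595,-.137)*1000, 'dir to hinge',PHI-t+np.pi/2)
```

```text
far-out [454.8 -49.  156.4] [2.4 2.4]
far-in [441.8  -6.2 162.2] [2. 2.]
near-in [577.2  35.7 160. ] [0.9 0.9]
shelf corner out [449.7 -58.3 150.3] [2.1 2.1]
[[591.3  -7.4]
 [456.5 -51.2]
 [442.3  -7.6]
 [577.5  34.9]] ctr [516.9  -7.8]
[np.float64(141.6972020262691), np.float64(45.876097531540104), np.float64(141.7519038783694), np.float64(44.462795718264076)] dir 0.3142274655097498 0.3042570358327482
[[588.6  -7. ]
 [457.7 -47.9]
 [445.6  -8.9]
 [575.6  32.5]] ctr [516.9  -7.8]
[np.float64(137.20243317828556), np.float64(40.795324750016654), np.float64(136.38755202961713), np.float64(41.63990758506533)] dir 0.30243485019056066 0.30858675566899807
[[591.8  -7.1]
 [456.  -51.3]
 [441.7  -7.3]
 [578.   35.5]] ctr [516.9  -7.6]
[np.float64(142.74903976230428), np.float64(46.21664208623606), np.float64(142.80414767374404), np.float64(44.792849140048816)] dir 0.3142274655097496 0.3042570358327484
[453.6 -47.  160. ]
[440.8  -3.5 160. ]
[577.   36.5 160. ]
1.25 [519.6 -11.9] dir to hinge 0.33679632679489657
1.27 [517.6  -9.7] dir to hinge 0.31679632679489655
1.3 [514.6  -6.3] dir to hinge 0.28679632679489653
```

Emit:
{"name": "arm_command", "arguments": {
  "steps": [
    [[50, -1, -20, 0, 0, 0, 0.1], [50, -1, -20, 0, 0, 0, 0.1], [50, -1, -20, 0, 0, 0, 0.1], [50, -1, -20, 0, 0, 0, 0.1], [50, -1, -20, 0, 0, 0, 0.1], [50, -1, -20, -3, 0, 0, 0.1], [50, -1, -20, -3, 0, 0, 0.1], [50, -1, -20, -3, 0, 0, 0.1], [50, -1, -20, -3, 0, 0, 0.1], [50, -1, -20, -3, 0, 0, 0.1]]
  ]
}}

```text
clock: 11.4
eef_pos: [0.4629, -0.1982, 0.4445]
tcp_rot: [[-0.98, -0.001, 0.198], [-0.198, 0.0, -0.98], [0.0, -1.0, -0.0]]
force: [0.2, -0.1, 0.3]
gripper_width: 0.0506
```

Emit:
{"name": "arm_command", "arguments": {
  "steps": [
    [[50, -1, -20, -3, 0, 0, 0.1], [50, -1, -20, -3, 0, 0, 0.1], [50, -1, -20, -3, 0, 0, 0.1], [50, 0, -20, -3, 0, 0, 0.1], [50, 0, -20, -3, 0, 0, 0.1], [50, 0, -20, -3, 0, 0, 0.1], [50, 0, -20, 0, 0, 0, 0.1], [50, 0, -12, 0, 0, 0, 0], [50, 0, 0, 0, 0, 0, 0], [50, 0, 0, 0, 0, 0, 0]]
  ]
}}

```text
clock: 12.23
eef_pos: [0.4605, -0.3493, 0.4266]
tcp_rot: [[-0.628, -0.0, 0.778], [-0.778, 0.001, -0.628], [-0.0, -1.0, -0.001]]
force: [-0.6, 0.5, 0.1]
gripper_width: 0.0498
```

Run:
```python
from h import *
s=state(); print(s['gripper_width'],s['force'],s['eef_pos'],s['q'].round(2)); im,c=snap('wrist','w14.png')
```

```text
0.04975957300325573 [-0.59138258  0.5129996   0.05912889] [ 0.4605067  -0.34930233  0.42659643] [-0.75  0.41  1.43  0.    1.3  -0.07]
```

View pics/w14.png

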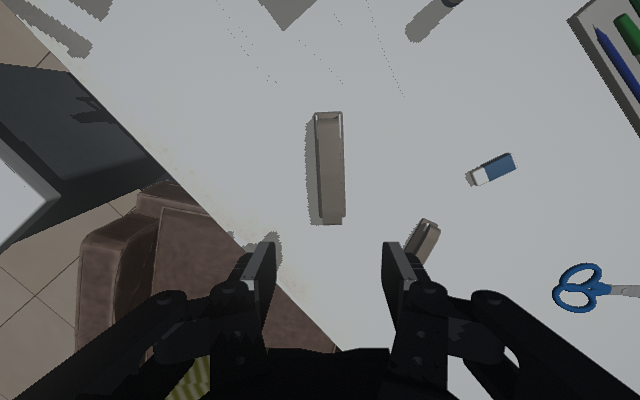

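Run:
```python
from h import *
im,c=load('w14.png')
cv2.imwrite('pics/c8.png',cv2.resize(im[100:235,280:380][:,:,::-1],None,fx=4.4,fy=4.4,interpolation=cv2.INTER_CUBIC))
im,c=load('w2.png')
cv2.imwrite('pics/c9.png',cv2.resize(im[200:295,410:530][:,:,::-1],None,fx=5,fy=5,interpolation=cv2.INTER_CUBIC))
```

```text
(no output)
```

View pics/c8.png

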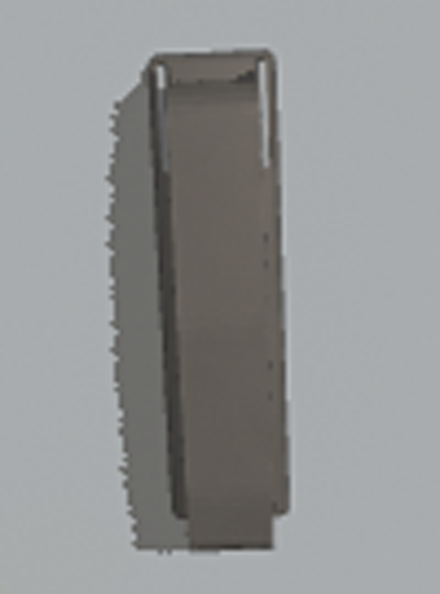

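View pics/c9.png

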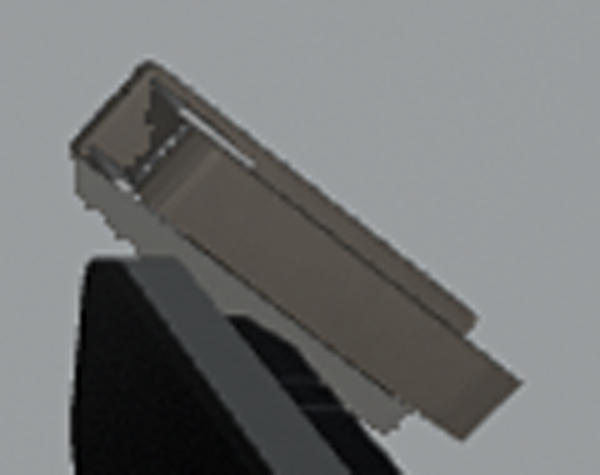

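Run:
```python
from h import *
np.set_printoptions(precision=1,suppress=True)
_,a=load('w2.png'); _,b=load('w14.png')
A=lambda x,y:(410+(x+.5)/5-.5,200+(y+.5)/5-.5)
B=lambda x,y:(280+(x+.5)/4.4-.5,100+(y+.5)/4.4-.5)
for n,p,q in [('arm L',(463,440),(189,548)),('arm R',(521,382),(272,548)),('base far L',(74,152),(151,55)),('base far R',(150,60),(273,51)),('base near R',(477,320),(288,513))]:
    P,r=tri([(a,A(*p)),(b,B(*q))]); print(n,P*1000,np.array(r)*1000)
bs=np.array([plane(b,B(*q),.008)[:2] for q in [(150,53),(274,50),(289,514),(171,518)]])*1000
ar=np.array([plane(b,B(*q),.048)[:2] for q in [(189,548),(272,548)]])*1000
ad=np.array([plane(b,B(*q),.048)[:2] for q in [(165,100),(262,100),(272,548),(189,548)]])*1000
print(bs,bs.mean(0),[np.linalg.norm(bs[i]-bs[(i+1)%4]) for i in range(4)])
d=(bs[0]+bs[1]-bs[2]-bs[3]);print('dir',np.arctan2(d[1],d[0]))
print('arm end mid',ar.mean(0),np.linalg.norm(ar[0]-ar[1]))
d2=ad[0]+ad[1]-ad[2]-ad[3];print(np.arctan2(d2[1],d2[0]),'arm', np.linalg.norm(ad[0]-ad[1]))
u=d/np.linalg.norm(d); print('arm end along',(ar.mean(0)-bs.mean(0))@u,'lat',(ar.mean(0)-bs.mean(0))@[-u[1],u[0]])
print(a,state()['tcp_rot'])
```

```text
arm L [ 415.6 -393.2   40.8] [0.3 0.3]
arm R [ 432.1 -407.8   37.9] [0.2 0.2]
base far L [ 486.5 -288.5   10.4] [0.3 0.3]
base far R [ 512.2 -308.2    5.9] [0. 0.]
base near R [ 435.8 -411.3    8.2] [0.4 0.4]
[[ 486.7 -288.2]
 [ 512.6 -308.1]
 [ 436.1 -412. ]
 [ 408.9 -391.7]] [ 461.1 -350. ] [np.float64(32.60970758411262), np.float64(129.0462407747061), np.float64(33.9880863587422), np.float64(129.45335850849585)]
dir 0.931320100026537
arm end mid [ 425.5 -397.7] 21.576004106256093
0.9304410998398288 arm 23.086426528554746
arm end along -59.446048959912396 lat 0.07327728090618578
(array([[324.5,   0. , 328.3],
       [  0. , 324.5, 198.6],
       [  0. ,   0. ,   1. ]]), array([[ 0. , -1. , -0.3,  0.7],
       [-1. , -0. , -0. , -0.2],
       [-0. ,  0.3, -1. ,  0.4],
       [ 0. ,  0. ,  0. ,  1. ]])) [[-0.6 -0.   0.8]
 [-0.8  0.  -0.6]
 [-0.  -1.  -0. ]]
```

Emit:
{"name": "arm_command", "arguments": {
  "steps": [
    [[50, 0.5, -0.5, -36, 0, 0, 0.039], [50, 0, 0, -37, 0, 0, 0], [50, 0, 0, -37, 0, 0, 0], [50, 0, 0, -37, 0, 0, 0], [50, 0, 0, -35, 0, 0, 0], [50, 0, 0, -30, 0, 0, 0], [50, 0, 0, -20, 0, 0, 0], [50, 0, 0, 0, 0, 0, 0], [50, 0, 0, 0, 0, 0, 0]]
  ],
  "force": 40
}}

```text
clock: 13.03
eef_pos: [0.4615, -0.349, 0.1947]
tcp_rot: [[-0.593, -0.001, 0.805], [-0.805, 0.001, -0.593], [-0.0, -1.0, -0.002]]
force: [0.4, 0.2, 0.2]
gripper_width: 0.0499
```

Run:
```python
from h import *
s=state(); print(s['gripper_width'],s['force'],s['eef_pos'],s['q'].round(2)); im,c=snap('wrist','w15.png')
```

```text
0.04992276895203163 [0.37548573 0.24915051 0.24235974] [ 0.46153334 -0.3490258   0.19466461] [-0.75  0.7   1.65  0.    0.79 -0.12]
```

View pics/w15.png

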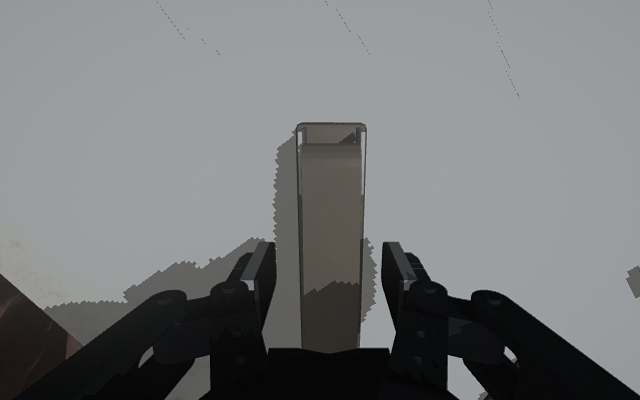

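Emit:
{"name": "arm_command", "arguments": {
  "steps": [
    [[30, 0, 0, 0, 0, 0, 0], [20, 0, 0, 0, 0, 0, 0], [15, 0, 0, 0, 0, 0, 0], [10, 0, 0, 0, 0, 0, 0], [10, 0, 0, 0, 0, 0, 0], [10, 0, 0, 0, 0, 0, 0]]
  ]
}}

```text
clock: 13.58
eef_pos: [0.4619, -0.3501, 0.1963]
tcp_rot: [[-0.593, 0.002, 0.806], [-0.806, -0.001, -0.593], [0.0, -1.0, 0.002]]
force: [-0.3, 3.1, 10.9]
gripper_width: 0.0217
```

Run:
```python
from h import *
s=state(); print(s['gripper_width'],s['force'],s['eef_pos'],s['q'].round(2)); im,c=snap('wrist','w16.png')
```

```text
0.02172061137071738 [-0.29305937  3.08893443 10.91730853] [ 0.46187653 -0.35011179  0.19629089] [-0.75  0.7   1.65  0.    0.79 -0.12]
```

View pics/w16.png

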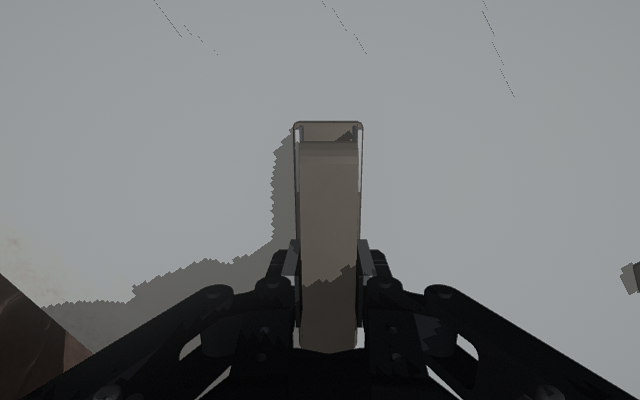

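Emit:
{"name": "arm_command", "arguments": {
  "steps": [
    [[10, 0, 0, 10, 0, 0, 0], [10, 0, 0, 30, 0, 0, 0], [10, 0, 0, 35, 0, 0, 0], [10, 0, 0, 35, 0, 0, 0], [10, 0, 0, 35, 0, 0, 0], [10, 0, 0, 35, 0, 0, 0], [10, 0, 0, 35, 0, 0, 0], [10, 0, 0, 35, 0, 0, 0], [10, 5, 15, 0, 0, 0, -0.05], [10, 5, 25, 0, 0, 0, -0.06]]
  ]
}}

```text
clock: 14.47
eef_pos: [0.4714, -0.3109, 0.4482]
tcp_rot: [[-0.68, 0.004, 0.733], [-0.733, -0.004, -0.68], [0.0, -1.0, 0.006]]
force: [0.3, 0.0, -3.0]
gripper_width: 0.0217
```

Emit:
{"name": "arm_command", "arguments": {
  "steps": [
    [[10, 5, 30, 0, 0, 0, -0.06], [10, 5, 30, 0, 0, 0, -0.06], [10, 5, 30, 0, 0, 0, -0.06], [10, 5, 30, 0, 0, 0, -0.06], [10, 5, 30, 0, 0, 0, -0.06], [10, 5, 30, 0, 0, 0, -0.06], [10, 5, 30, 0, 0, 0, -0.06], [10, 5, 30, 0, 0, 0, -0.06], [10, 5, 22, 0, 0, 0, -0.034], [10, 0, 0, 0, 0, 0, 0]]
  ]
}}

```text
clock: 15.3
eef_pos: [0.5164, -0.0445, 0.4458]
tcp_rot: [[-0.951, 0.001, 0.308], [-0.308, 0.001, -0.951], [-0.001, -1.0, -0.0]]
force: [-1.3, -0.5, -1.6]
gripper_width: 0.0215
```

Run:
```python
from h import *
s=state(); print(s['gripper_width'],s['force'],s['eef_pos'],s['tcp_rot'],s['q'].round(2)); im,c=snap('wrist','w17.png')
```

```text
0.021517726029167898 [-1.27854385 -0.46438168 -1.60825355] [ 0.5163884  -0.04451272  0.44584383] [[-9.51476919e-01  1.17157069e-03  3.07717892e-01]
 [-3.07717008e-01  8.75882823e-04 -9.51477522e-01]
 [-1.38424799e-03 -9.99998930e-01 -4.72870061e-04]] [-0.2   0.3   1.55  0.    1.29  1.06]
```

View pics/w17.png

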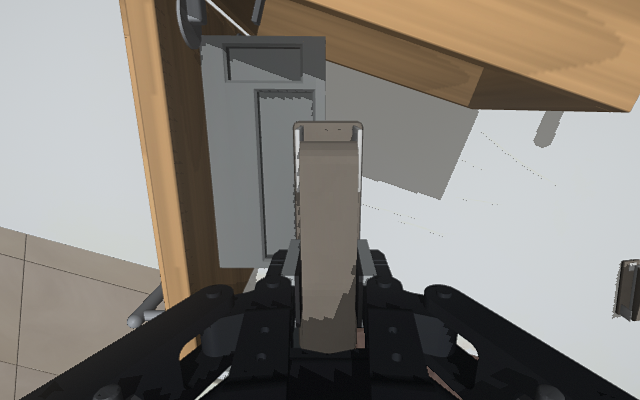

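Run:
```python
from h import *
np.set_printoptions(precision=1,suppress=True)
im,c=load('w17.png')
cv2.imwrite('pics/c10.png',cv2.resize(im[75:275,235:375][:,:,::-1],None,fx=3,fy=3,interpolation=cv2.INTER_CUBIC))
```

```text
(no output)
```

View pics/c10.png

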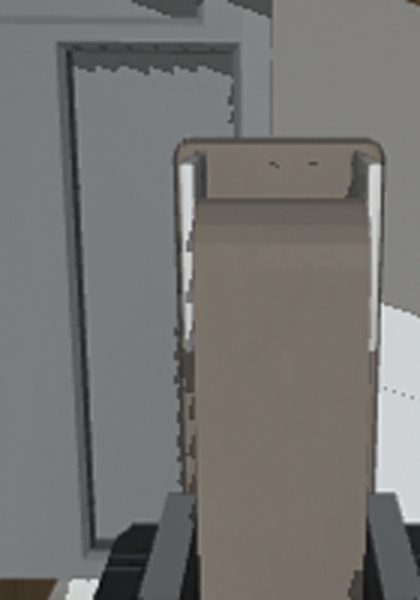

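Run:
```python
from h import *
np.set_printoptions(precision=2,suppress=True)
im,c=load('w17.png'); s=state()
B=lambda x,y:(235+(x+.5)/3-.5,75+(y+.5)/3-.5)
R=np.array([plane(c,B(*q),.16)[:2] for q in [(57,42),(242,42),(85,557)]])*1000
print('rim near-in, near-out, far-in',R, np.linalg.norm(R[0]-R[1]),np.linalg.norm(R[0]-R[2]))
u=(R[0]-R[2])/np.linalg.norm(R[0]-R[2]); v=R[1]-R[0]
print('dir',np.arctan2(u[1],u[0]), 'ctr',(R[1]+R[2])/2)
zb=s['eef_pos'][2]-.1963+.008
S=np.array([plane(c,B(*q),zb)[:2] for q in [(174,142),(386,142)]])*1000
t=s['eef_pos'][:2]*1000; us=np.array([-s['tcp_rot'][0,0],-s['tcp_rot'][1,0]]); vs=np.array([s['tcp_rot'][0,2],s['tcp_rot'][1,2]])
print('stapler end rel TCP along/lat',[( (p-t)@us,(p-t)@vs) for p in S])
```

```text
rim near-in, near-out, far-in [[577.58  35.26]
 [591.77  -8.64]
 [442.92  -7.37]] 46.13191486949309 141.25102179909865
dir 0.306562273696488 ctr [517.34  -8.01]
stapler end rel TCP along/lat [(np.float64(63.66476959175737), np.float64(-19.46612856334334)), (np.float64(63.58309367823559), np.float64(14.170943667143042))]
```

Emit:
{"name": "arm_command", "arguments": {
  "steps": [
    [[10, 1, 12, 0, 0, 0, -0.006], [10, 1, 12, 0, 0, 0, 0], [10, 1, 10.5, 0, 0, 0, 0], [10, 0, 0, -25, 0, 0, 0], [10, 0, 0, -25, 0, 0, 0], [10, 0, 0, -20, 0, 0, 0], [10, 0, 0, -5, 0, 0, 0], [10, 0, 0, 0, 0, 0, 0], [10, 0, 0, 0, 0, 0, 0]]
  ]
}}

```text
clock: 16.1
eef_pos: [0.5198, -0.0135, 0.3705]
tcp_rot: [[-0.953, 0.001, 0.302], [-0.302, -0.0, -0.953], [-0.001, -1.0, 0.0]]
force: [0.3, 0.4, -0.7]
gripper_width: 0.0218
```

Run:
```python
from h import *
s=state(); print(s['gripper_width'],s['force'],s['eef_pos'],s['tcp_rot'],s['q'].round(2)); im,c=snap('wrist','w18.png')
cv2.imwrite('pics/c11.png',cv2.resize(im[60:275,220:440][:,:,::-1],None,fx=2.8,fy=2.8,interpolation=cv2.INTER_CUBIC))
snap('scene','s18.png')
```

```text
0.021795798201482364 [ 0.25670194  0.37670854 -0.68999912] [ 0.51984711 -0.01352206  0.37053252] [[-9.53310886e-01  6.26807564e-04  3.01990002e-01]
 [-3.01990089e-01 -4.70139399e-05 -9.53311064e-01]
 [-5.83344846e-04 -9.99999802e-01  2.34108573e-04]] [-0.14  0.39  1.65  0.    1.11  1.12]
```

View pics/c11.png

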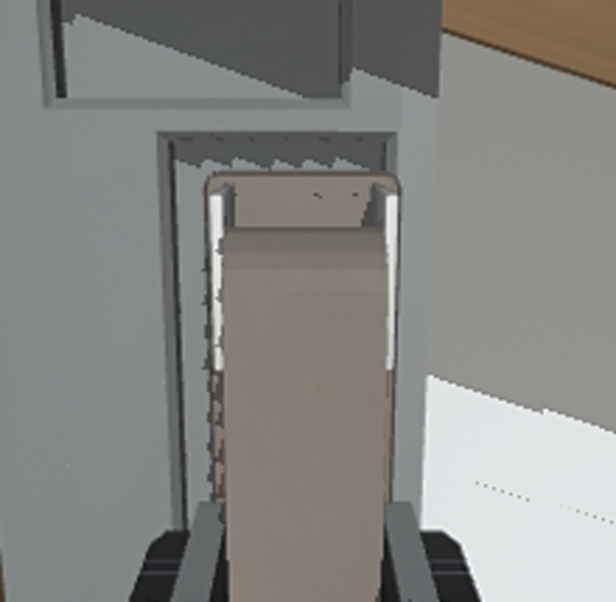

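View pics/s18.png

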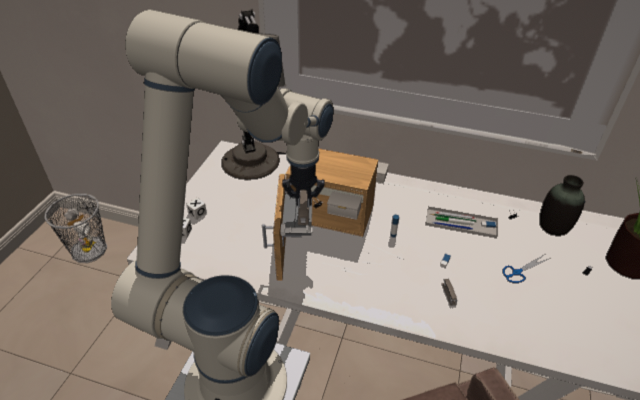

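```bash
cat > rel.py <<'E'
from h import *
np.set_printoptions(precision=2,suppress=True)
def rel(c,s,scale,off,rimL,rimR,rimLlow,bL,bR):
    B=lambda q:(off[0]+(q[0]+.5)/scale-.5,off[1]+(q[1]+.5)/scale-.5)
    P=lambda q,z: plane(c,B(q),z)[:2]*1000
    t=s['eef_pos'][:2]*1000; us=-s['tcp_rot'][:2,0]; vs=s['tcp_rot'][:2,2]
    f=lambda p:np.array([(p-t)@us,(p-t)@vs])
    zb=s['eef_pos'][2]-.1963+.008
    a,b,l=f(P(rimL,.16)),f(P(rimR,.16)),f(P(rimLlow,.16)); d,e=f(P(bL,zb)),f(P(bR,zb))
    print('rim',a,b,l,'base',d,e,'base bottom z',zb-.008)
    th=np.arctan2(-(a-l)[1],(a-l)[0]); print('rim rot rel tool (world ccw +)',-np.arctan2((a-l)[1],(a-l)[0])*1)
    g=((a+b)-(d+e))/2
    print('gap along end', g[0],'(want ~5.5 w/ outer rim 141.4 -> (141.4-130)/2=5.7)','lat offset at hinge end needed',g[1])
E
python3 - <<'E'
from rel import *
_,c=load('w18.png'); s=state()
rel(c,s,2.8,(220,60),(157,131),(397,131),(174,480),(207,174),(401,174))
E
```

```text
rim [ 69.77 -29.26] [69.76 16.63] [ -1.71 -28.85] base [ 62.83 -17.57] [62.82 15.27] base bottom z 0.17473981617379433
rim rot rel tool (world ccw +) 0.0056596323662941395
gap along end 6.94213007239037 (want ~5.5 w/ outer rim 141.4 -> (141.4-130)/2=5.7) lat offset at hinge end needed -5.160661238366512
```

Emit:
{"name": "arm_command", "arguments": {
  "steps": [
    [[10, -0.4, 2.6, 0, 0, 0, 0], [10, 0, 2.7, 0, 0, 0, 0], [10, 0, 0, -5, 0, 0, 0], [10, 0, 0, -5, 0, 0, 0], [10, 0, 0, 0, 0, 0, 0], [10, 0, 0, 0, 0, 0, 0], [10, 0, 0, 0, 0, 0, 0]]
  ]
}}

```text
clock: 16.78
eef_pos: [0.5192, -0.0082, 0.3596]
tcp_rot: [[-0.953, -0.0, 0.302], [-0.302, 0.0, -0.953], [0.0, -1.0, -0.0]]
force: [0.4, -0.3, -1.3]
gripper_width: 0.0215
```

Run:
```python
from h import *
s=state(); print(s['gripper_width'],s['force'],s['eef_pos'],s['tcp_rot']); im,c=snap('wrist','w19.png')
cv2.imwrite('pics/c12.png',cv2.resize(im[60:275,220:440][:,:,::-1],None,fx=2.8,fy=2.8,interpolation=cv2.INTER_CUBIC))
```

```text
0.021509904531325983 [ 0.42073725 -0.27875323 -1.28410237] [ 0.51915555 -0.0082044   0.35958616] [[-9.53319067e-01 -3.03066494e-04  3.01964675e-01]
 [-3.01964695e-01  2.44568248e-05 -9.53319108e-01]
 [ 2.81533982e-04 -9.99999954e-01 -1.14830539e-04]]
```

View pics/c12.png

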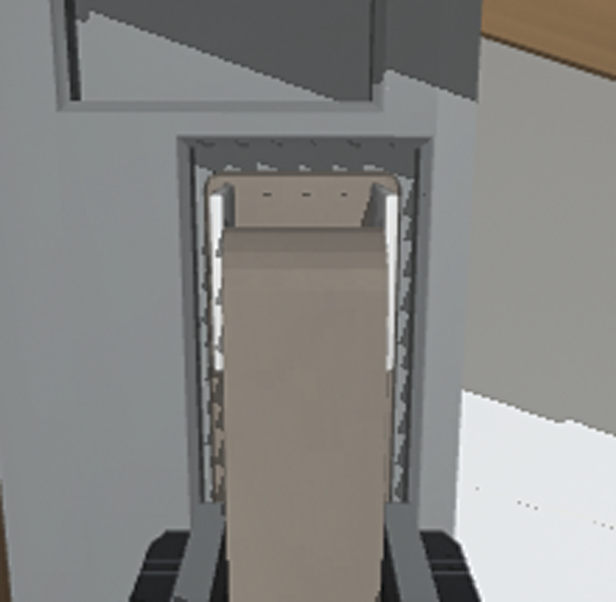

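Run:
```python
from rel import *
_,c=load('w19.png'); s=state()
rel(c,s,2.8,(220,60),(177,136),(433,136),(192,480),(206,176),(401,176))
```

```text
rim [ 68.86 -24.01] [68.85 22.02] [  2.59 -23.6 ] base [ 62.42 -17.81] [62.41 15.29] base bottom z 0.1633851912588212
rim rot rel tool (world ccw +) 0.00624063078506727
gap along end 6.442651735090806 (want ~5.5 w/ outer rim 141.4 -> (141.4-130)/2=5.7) lat offset at hinge end needed 0.2621040819834546
```

Emit:
{"name": "arm_command", "arguments": {
  "steps": [
    [[10, 0.8, 0, 0, 0, 0, 0.004], [10, 0, 0, -4, 0, 0, 0], [10, 0, 0, -4, 0, 0, 0], [10, 0, 0, -3, 0, 0, 0], [10, 0, 0, 0, 0, 0, 0]]
  ]
}}

```text
clock: 17.25
eef_pos: [0.5197, -0.0082, 0.3478]
tcp_rot: [[-0.952, -0.001, 0.306], [-0.306, 0.0, -0.952], [0.001, -1.0, -0.001]]
force: [-0.1, -0.1, -0.7]
gripper_width: 0.0217
```

Run:
```python
from h import *
s=state(); print(s['gripper_width'],s['force'],s['torque'],s['eef_pos'],s['tcp_rot']); im,c=snap('wrist','w20.png')
cv2.imwrite('pics/c13.png',cv2.resize(im[60:275,220:440][:,:,::-1],None,fx=2.8,fy=2.8,interpolation=cv2.INTER_CUBIC))
```

```text
0.021717516443624386 [-0.12006206 -0.11199006 -0.72146248] [ 0.02051519  0.00806199 -0.04643934] [ 0.51970422 -0.00815196  0.34783942] [[-9.52096872e-01 -1.26180741e-03  3.05793972e-01]
 [-3.05794397e-01  1.53837072e-04 -9.52097560e-01]
 [ 1.15432131e-03 -9.99999192e-01 -5.32321432e-04]]
```

View pics/c13.png

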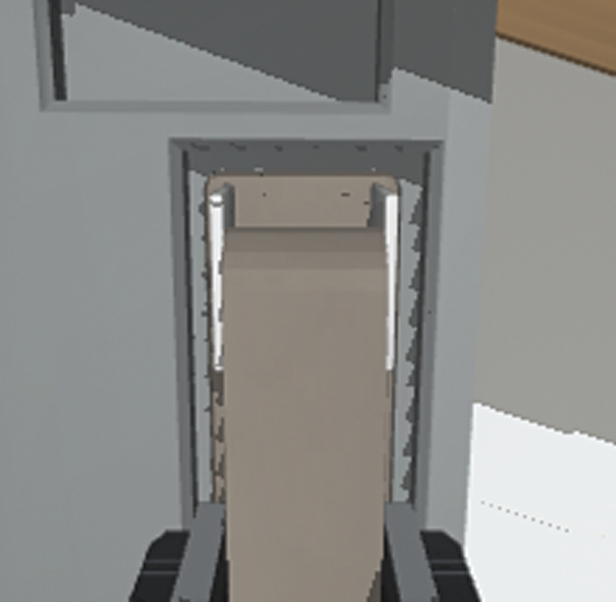

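Emit:
{"name": "arm_command", "arguments": {
  "steps": [
    [[10, 0, 0, -1.5, 0, 0, 0], [10, 0, 0, -1, 0, 0, 0], [10, 0, 0, 0, 0, 0, 0]]
  ]
}}

```text
clock: 17.55
eef_pos: [0.5201, -0.0082, 0.3464]
tcp_rot: [[-0.952, 0.001, 0.306], [-0.306, -0.0, -0.952], [-0.001, -1.0, 0.0]]
force: [0.4, -1.3, 0.8]
gripper_width: 0.0219
```

Emit:
{"name": "arm_command", "arguments": {
  "steps": [
    [[10, 0, 0, -1, 0, 0, 0], [10, 0, 0, -0.5, 0, 0, 0], [10, 0, 0, 0, 0, 0, 0]]
  ]
}}

```text
clock: 17.8
eef_pos: [0.5202, -0.0083, 0.346]
tcp_rot: [[-0.952, 0.002, 0.306], [-0.306, -0.001, -0.952], [-0.002, -1.0, 0.001]]
force: [-5.1, -1.3, 23.0]
gripper_width: 0.0216
```

Emit:
{"name": "arm_command", "arguments": {
  "steps": [
    [[10, 0, 0, 1, 0, 0, 0], [26, 0, 0, 0, 0, 0, 0], [30, 0, 0, 0, 0, 0, 0], [40, 0, 0, 0, 0, 0, 0], [40, 0, 0, 0, 0, 0, 0], [40, 0, 0, 0, 0, 0, 0]]
  ]
}}

```text
clock: 18.3
eef_pos: [0.5199, -0.0082, 0.3455]
tcp_rot: [[-0.952, -0.0, 0.306], [-0.306, 0.0, -0.952], [0.0, -1.0, -0.0]]
force: [1.0, 0.3, 0.4]
gripper_width: 0.0401
```

Run:
```python
from h import *
s=state(); print(s['gripper_width'],s['force'],s['eef_pos']); im,c=snap('wrist','w21.png')
```

```text
0.040129140229171786 [0.98468075 0.29701483 0.38225106] [ 0.51992491 -0.0081597   0.34553571]
```

View pics/w21.png

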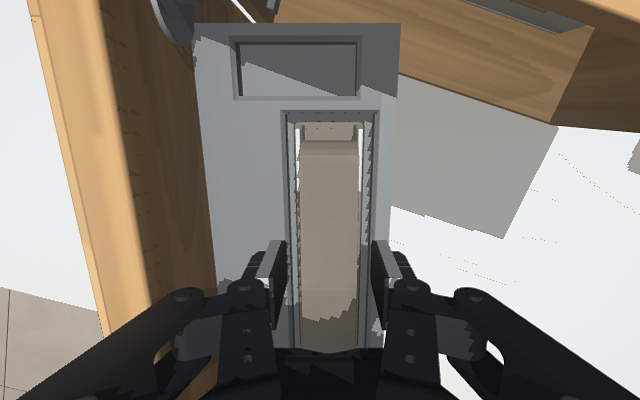

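Emit:
{"name": "arm_command", "arguments": {
  "steps": [
    [[40, 0, 0, 8, 0, 0, 0], [40, 0, 0, 15, 0, 0, 0], [40, 0, 0, 25, 0, 0, 0], [40, 0, 0, 30, 0, 0, 0], [40, 0, 0, 30, 0, 0, 0], [40, -10, -20, 10, 0, 0, 0], [40, -20, -20, 0, 0, 0, 0], [40, -20, -20, 0, 0, 0, 0], [40, 0, 0, 0, 0, 0, 0], [40, 0, 0, 0, 0, 0, 0]]
  ]
}}

```text
clock: 19.18
eef_pos: [0.4692, -0.0688, 0.4644]
tcp_rot: [[-0.953, 0.001, 0.304], [-0.304, -0.0, -0.953], [-0.001, -1.0, 0.0]]
force: [0.9, 0.4, 0.2]
gripper_width: 0.0399
```

Run:
```python
from h import *
s=state(); print(s['gripper_width'],s['force'],s['eef_pos']); im,c=snap('wrist','w22.png')
cv2.imwrite('pics/c14.png',cv2.resize(im[40:230,190:400][:,:,::-1],None,fx=3,fy=3,interpolation=cv2.INTER_CUBIC))
snap('scene','s22.png'); snap('top','t22.png')
```

```text
0.0398520798759376 [0.94345503 0.37428051 0.15813906] [ 0.46918894 -0.06882125  0.46444074]
```

View pics/w22.png

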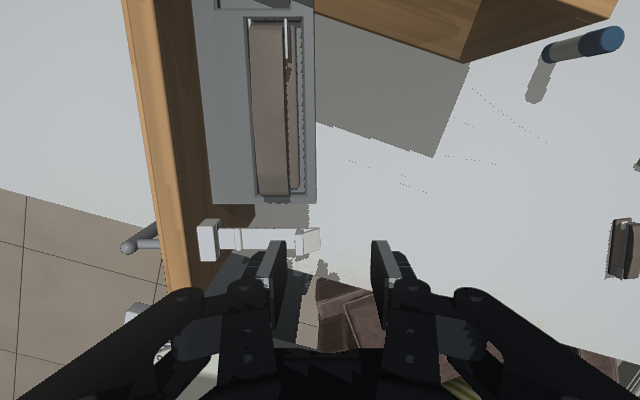

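View pics/s22.png

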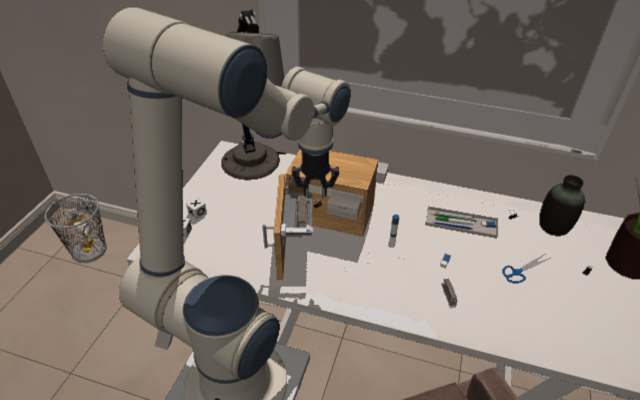

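View pics/t22.png

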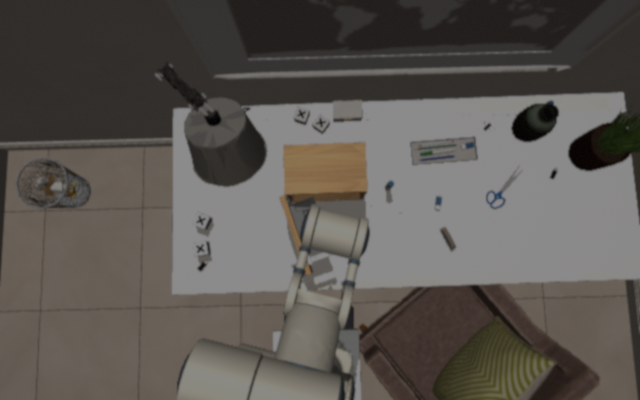

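Emit:
{"name": "arm_command", "arguments": {
  "steps": [
    [[40, 0, -25, 0, 0, 0, 0], [40, 0, -25, 0, 0, 0, 0], [40, -10, -25, 0, 0, 0, 0], [40, -15, -25, 0, 0, 0, 0], [40, -20, -10, 0, 0, 0, 0], [40, 0, 0, 0, 0, 0, 0], [40, 0, 0, 0, 0, 0, 0]]
  ]
}}

```text
clock: 19.92
eef_pos: [0.425, -0.1783, 0.4637]
tcp_rot: [[-0.952, -0.0, 0.305], [-0.305, 0.0, -0.952], [-0.0, -1.0, -0.0]]
force: [0.5, 0.4, -0.0]
gripper_width: 0.0403
```

Run:
```python
from h import *
s=state(); print(s['gripper_width'],s['force'],s['eef_pos']); im,c=snap('wrist','w23.png')
cv2.imwrite('pics/c15.png',cv2.resize(im[0:220,60:330][:,:,::-1],None,fx=2.7,fy=2.7,interpolation=cv2.INTER_CUBIC))
im,_=load('w22.png')
cv2.imwrite('pics/c14.png',cv2.resize(im[0:220,180:330][:,:,::-1],None,fx=2.7,fy=2.7,interpolation=cv2.INTER_CUBIC))
```

```text
0.04029857342939642 [ 0.5187276   0.40332772 -0.00444172] [ 0.42496965 -0.17829483  0.46371847]
```

View pics/c15.png

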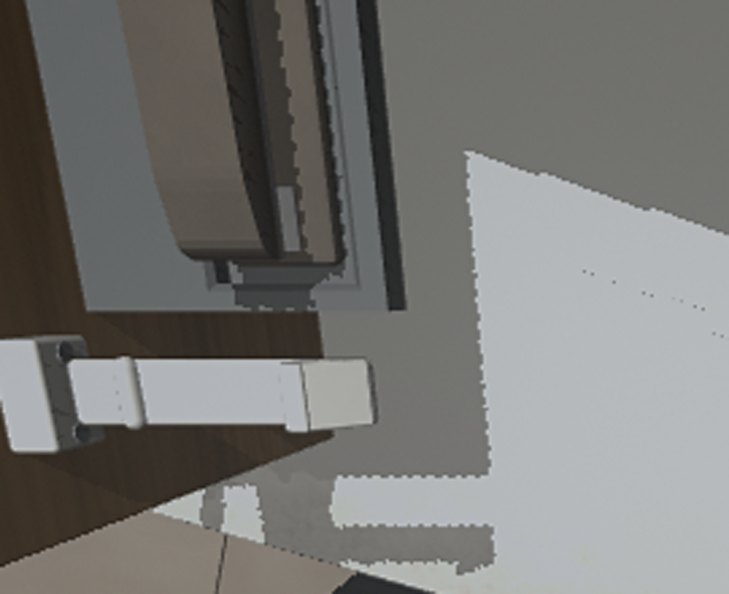

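View pics/c14.png

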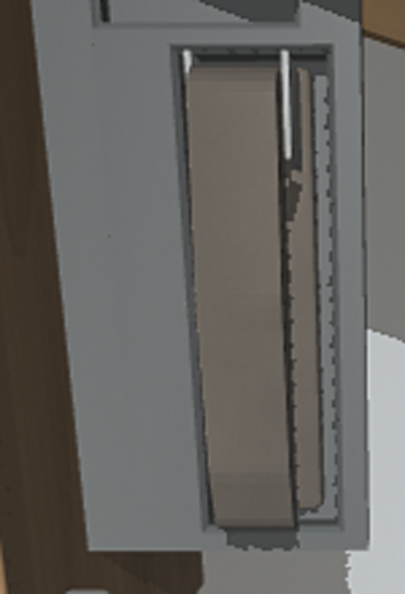

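Run:
```python
from h import *
np.set_printoptions(precision=1,suppress=True)
_,a=load('w22.png'); _,b=load('w23.png')
A=lambda q:(180+(q[0]+.5)/2.7-.5,(q[1]+.5)/2.7-.5)
B=lambda q:(60+(q[0]+.5)/2.7-.5,(q[1]+.5)/2.7-.5)
for n,p,q in [('base corner',(324,511),(347,264)),('arm end R',(296,526),(277,257)),('arm end L',(212,526),(184,250)),('rim corner outer',(343,531),(361,288)),('shelf corner',(368,550),(388,310))]:
    P,r=tri([(a,A(p)),(b,B(q))]); print(n,P*1000,np.array(r)*1000)
```

```text
base corner [461.7 -44.3 156.2] [1.1 1.1]
arm end R [461.5 -37.6 184.4] [0.1 0.1]
arm end L [455.5 -14.5 187.1] [0.8 0.8]
rim corner outer [457.4 -51.7 160.4] [0.2 0.2]
shelf corner [453.9 -61.3 161.6] [0. 0.]
```

Run:
```python
from h import *
a,_=load('top0.png'); b,_=snap('top','tend.png')
for n,(u,v) in dict(glue=(389,187),eraser=(438,203),cubeA=(203,222),cubeB=(202,250)).items():
    w=np.s_[v-14:v+15,u-14:u+15]; T=a[w].astype(np.float32); 
    r=cv2.matchTemplate(b[v-20:v+21,u-20:u+21],a[w],cv2.TM_CCOEFF_NORMED); print(n,np.abs(T-b[w]).mean().round(2),cv2.minMaxLoc(r)[1:2],np.array(cv2.minMaxLoc(r)[3])-6)
s=state(); print(s['force'],s['clock']); print(r.__class__)
import workcell; workcell.r.hand_in()
```

```text
glue 3.39 (0.9995577931404114,) [0 0]
eraser 3.44 (0.9992731213569641,) [0 0]
cubeA 3.33 (0.999636173248291,) [0 0]
cubeB 3.3 (0.9996374249458313,) [0 0]
[ 0.03070604 -0.37496255  0.45481132] 20.0167
<class 'numpy.ndarray'>
the job is handed in; nothing more can be done
```

The stapler is in its recess on the door shelf, base down, and the door is left standing open. I handed in at about 20 s of the 72 s allowed.

- **Door:** I pulled it by the handle to the stop, at about 0.22 rad. Then I pressed the tongue down about 6 mm through the gap with the closed fingertips (9 N) and pushed the door past the catch by its block. It stands at about 1.28 rad, against the 1.05 needed.
- **Stapler:** I picked the larger of the two, gripped it across its top arm and lowered it until it touched the recess floor (23 N).

**Last checks**
- **Seating:** from two views, the top of the stapler's base is at 156 mm, below the shelf top at about 160 mm. I expected 158 mm, so it fits within measuring error.
- **Bystanders:** the glue stick, eraser and both cubes show no shift in the overhead picture (template match above 0.999).
- **Robot:** the gripper was clear of everything, with no force on it beyond noise.

**Disagreements**
- An early two-view height for the catch rib came out at 177 mm instead of 193 mm. I trusted the contact force instead, which confirmed about 193 mm.
- The wrist camera seemed off sideways by about 2.6 mm. I lined up the stapler and recess within the same picture so that error cancelled.

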